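Put the stray spice jar back in its lidded box

TASK

Put the spice jar that stands between the two wider jars away, upright, in the free space of the wooden spice box. First take the salt shaker off the box's lid and stand it upright on the worktop, then swing the lid up past its balance point so that it rests open by itself. Leave the lid open, and do not shove or topple anything else, including the two jars already in the box.

Things in the scene. Friction and masses are not known exactly. Their poses are not given: they have to be found in the camera images.
- spice_box: plain wooden box, fixed to the worktop; outside 150 mm deep (x) x 226 mm wide (y) x 118 mm high, walls and floor 8 mm thick, so inside 134 x 210 x 110 mm. Origin: centre of its underside; z up. The lid hinges on the +x wall and opens from the -x side. With the lid shut its contents cannot be seen from above.
- lid (a joint): angle of the box's lid, rad: 0 shut, grows as it opens, stop at 1.95 (about 112 degrees, leaning back beyond the hinge). The lid is a wooden board 157 mm (from the hinge to its free edge) x 230 mm x 10 mm, 0.3 kg, its top 130 mm over the worktop when shut. It turns freely: below about 1.48 rad (its balance point) it falls shut, above that it falls back on its stop and stays. It counts as open from 1.75.
- lid_hinge (a point): middle of the hinge line, which runs along the box's y axis: 79 mm from the box's origin along its +x, 119 mm above the worktop; its axes are the box's.
- lid_handle (a point): middle of the straight part of the lid's handle, a round steel bar of 10 mm diameter and 104 mm length parallel to the hinge on two posts, 40 mm (bar centre) above the lid's top face, 12 mm in from the lid's free edge. From the hinge, with the lid shut, it lies 145 mm along the box's -x and 51 mm up, and turns with the lid about the hinge. z is the lid's outward normal, y runs along the bar.
- shaker: salt shaker, glass with a grey top, 44 mm diameter, 90 mm tall, about 0.1 kg, standing on the lid at the start behind the handle. Origin: centre of its underside, z up.
- loose_jar: the spice jar to put away: round, 41 mm diameter, 105 mm tall, dark screw cap, about 0.11 kg; stands on the worktop between the honey jar and the orange-capped jar, which leave only about 20 mm on those two sides. Origin: centre of its underside, z up.
- jar_in_1: spice jar of the same shape and size standing in the box (8 mm above the worktop) near the -y end. Origin: centre of its underside, z up.
- jar_in_2: second spice jar of the same size standing in the box, anywhere from the middle to the +y end: the larger free space is between the two jars or beyond this one, at the +y end. Origin: centre of its underside, z up.
- cabinet_corner (a point): lower right front corner of the wall cabinet that hangs over the back of the worktop: from here it runs on to the left (+y), back and up, with a door handle 35 mm proud of its front near this end; keep wrist and forearm short of it. Kettle, jug, glass, bottle and toaster stand fixed along the left side and the back.
- honey_jar: bystander: jar with a black cap, 63 mm diameter, 94 mm tall, beside the loose spice jar. Origin: centre of its underside.
- orange_jar: bystander: jar with an orange cap, 62 mm diameter, 110 mm tall, on the other side of the loose spice jar. Origin: centre of its underside.
- tube: bystander: flat tube lying on the worktop, 45 x 146 (y) x 30 mm. Origin: centre of its underside.
- mug: bystander: mug, 78 x 116 x 101 mm. Origin: centre of its underside.
- onion_1: bystander: red onion, 84 mm across and 82 mm high. Origin: centre of its underside.
- lemon_1: bystander: lemon, 78 x 55 x 56 mm. Origin: centre of its underside.

How it is judged (in metres and radians):
On the way, in this order (a step that is already met when the one before it is completed fails the run):
1. the shaker stands upright on the worktop, let go (height (world z) of shaker between -0.008 and 0.008 m and angle between shaker's own z axis and vertical below 0.15 rad and linear speed of shaker below 0.03 m/s and contact force between shaker and the fingers below 0.2 N), for 0.2 s.
2. the lid rests open by itself (value of joint lid above 1.75 rad and contact force between lid and the fingers below 0.2 N and contact force between lid and the arm below 0.2 N), for 0.3 s.
At the end, for the whole second after the job is handed in: The lid rests open (joint above 1.75 rad); the loose jar and the two others stand upright (within 0.15 rad) on the floor of the box, the shaker stands upright (within 0.15 rad) on the worktop; jar and shaker are let go and at rest (all of step 1 and value of joint lid above 1.75 rad and x of loose_jar in the frame of spice_box between -0.05 and 0.05 m and y of loose_jar in the frame of spice_box between -0.09 and 0.09 m and z of loose_jar in the frame of spice_box between 0 and 0.016 m and angle between each of loose_jar, jar_in_1, jar_in_2's own z axis and vertical below 0.15 rad and x of jar_in_1 in the frame of spice_box between -0.05 and 0.05 m and y of jar_in_1 in the frame of spice_box between -0.09 and 0.09 m and z of jar_in_1 in the frame of spice_box between 0 and 0.016 m and x of jar_in_2 in the frame of spice_box between -0.05 and 0.05 m and y of jar_in_2 in the frame of spice_box between -0.09 and 0.09 m and z of jar_in_2 in the frame of spice_box between 0 and 0.016 m and linear speed of loose_jar below 0.03 m/s); the robot touches nothing.
It fails at once if the shaker or a spice jar is tipped by more than 0.7 rad (angle between any of shaker, loose_jar, jar_in_1, jar_in_2's own z axis and vertical above 0.7 rad).
It fails at once if a jar already in the box is shoved by more than 25 mm (distance of any of jar_in_1, jar_in_2 from where it was at the start of the episode above 0.025 m).
It fails at once if a bystander (black-capped jar, orange-capped jar, tube, mug, onion, lemon) is shoved by more than 25 mm or toppled (distance of any of honey_jar, orange_jar, tube, mug, onion_1, lemon_1 from where it was at the start of the episode above 0.025 m or angle between any of honey_jar, orange_jar, mug's own z axis and vertical above 0.5 rad).
It also fails if it takes over 72 s, if anything falls off the work surface, if the arm or the gripper's body presses on something with over 40 N, if the wrist force passes 120 N, or if a joint passes its speed limit or range.

ROBOT

A 6-joint arm with a two-finger parallel gripper is mounted at the origin on a cart in front of the work surface, level with it; the furniture and walls round the work are solid. World frame = base frame: x ahead of the robot, y to its left, z up, the work surface at z = 0. Lengths are in mm, angles in rad, forces in N, time in s.
With the tool pointing down it reaches from about 150 to 775 mm from the base axis. Payload 6.1 kg.
Tool frame: the origin (TCP) lies at the very end of the fingers, on their centre line; the grasp point (between the pads) lies 19 mm behind it; x points along the fingers, y is the direction in which the jaws open and shut, and the axes are right-handed (so a half turn about x gives the same grasp; the last joint's range is limited). The gripper opens to 85 mm and grips with 20 to 120 N. Pads are 22 mm wide; open, the fingers measure 114 mm over their backs; the gripper's body (76 mm by 85 mm) begins 54 mm behind the grasp point. The pads swing forward as they close: fully open they stand 13 mm farther back than shut.
Start: joints at [-1.259, 0.126, -0.04, 1.405, 0, 1.571], TCP at [161.049, -499.671, 231.295] pointing down, gripper open.
Joint ranges: [-2.72, 2.72], [-0.95, 1.95], [-1.27, 1.35], [-1.78, 2.02], [-1.46, 1.47], [-3.14, 3.14]. Speed limits (rad/s): [2.39, 2.39, 3.01, 3.14, 3.14, 3.14].

INTERFACE

Orientations are given as a unit quaternion [x, y, z, w].
In Python, from workcell import env gives the robot as it stands.
- The arm moves only by the tool jog_arm, never from a script. Its arguments are lists of equal length, an entry for each row: "delta_pos": the shift along the tool's x, y, z in m, a list of three; "dr": the turn, a rotation vector about the tool's x, y, z in degrees, a list of three; "jaw": the opening in per cent of the stroke, from 0 (shut) to 100 (fully open). In form: {"delta_pos": [[tx, ty, tz], ...], "dr": [[ax, ay, az], ...], "jaw": [jaw, ...]}. A call has 1 to 8 rows; each row is the pose to reach, as a shift and turn from the pose measured when the call began, along the tool's axes at that moment; what a row does not reach only later rows make up. A row lasts 1/8 s, in which the tool goes at most 62.5 mm and 10.7 degrees, less where a joint would pass 70% of its speed; a pose out of reach is approached as far as the arm can. A call with a gripper value outside its range is refused whole. The fingers move at their own pace and stop on an object; "grip_force" is the grip in N (left out, the last holds). Time passes only in rows, so rows that repeat a pose let the fingers close. It gives the time, the measured TCP pose, the force and the opening at its end, in the units of the state.
- env.sense(): the state, without advancing time (a new reading comes with each control period).
- env.snapshot(name): name is "scene" or "top" or "wrist"; returns (picture, depth): 420x560x3 uint8, red, green, blue; 420x560 float32, mm along the optical axis (not along the pixel's ray), 0 where there is no reading.
- env.calibration(name): a dict with "fovy" (degrees; the focal length in pixels is half the picture's height over the tangent of half this angle, whatever the lens; pixels are square), "cx", "cy" (the principal point, pixels), "position" and "orientation" of the camera in the world. Camera axes: x right, y up, looking along -z (the intrinsics and any distortion apply to the point x, -y, -z); pixel columns grow to the right and rows downward; lengths in mm; the calibration is good to about 2 mm. The wrist camera is an equidistant fisheye: a pixel r from the principal point sees the ray r / f radians off the axis. A picture is of the moment at which its call begins: read the wrist's pose just before it. calibration takes no time and is no camera call; for the wrist camera it gives the pose at the moment of the call.
- env.finish_job(): hands the job in, once; it reports no verdict.
The state is a dict: "time_s": time; "joints": joint angles; "joint_vel": joint speeds; "effort": joint torques, N m; "tool_pos": TCP position; "orientation": TCP orientation; "ft_force": force on the tool from outside, world axes, zero at the start; "wrist_torque": the same for the moment, N m; "opening": opening from 0.0 (shut) to 1.0 (fully open).
Only numpy, scipy, OpenCV 4.12 (cv2) and the standard library are available. Lean on these libraries where they do the work, as an engineer would, in place of code of your own. Each camera call takes 0.05 s, during which the arm holds its last target.

## Working session

There is one attempt and no reset: what is moved stays moved. The work goes in short steps, Python scripts to look and compute and a tool call to move; the robot and the scene stay as the last step left them, time stands still between calls to the robot, and variables do not carry over. Pictures are saved under pics/ and viewed, and the job is handed in when it is done.

Besides the shell and the picture viewer there is one more tool, called after "Request:" in YAML: its name, and indented under it one key for each argument. jog_arm: Moves the arm, as the interface text tells. Its arguments: {"type":"object","properties":{"delta_pos":{"type":"array"},"dr":{"type":"array"},"jaw":{"type":"array"},"grip_force":{"type":"number"}},"required":["delta_pos","dr","jaw"]}

```bash
ls; mkdir -p pics
cat > h.py <<'E'
import numpy as np, cv2
from scipy.spatial.transform import Rotation as R
from workcell import env
def snap(name,fn):
    c=env.calibration(name); p,d=env.snapshot(name)
    cv2.imwrite('pics/%s.png'%fn,p[:,:,::-1]); np.savez('%s.npz'%fn,p=p,d=d,c=np.array([c],dtype=object))
    return p,d,c
def load(fn):
    z=np.load('%s.npz'%fn,allow_pickle=True); return z['p'],z['d'],z['c'][0]
def rays(c,uv,name='x'):
    uv=np.atleast_2d(np.array(uv,float)); f=210/np.tan(np.radians(c['fovy'])/2)
    x=(uv[:,0]-c['cx'])/f; y=(uv[:,1]-c['cy'])/f
    if name=='wrist':
        r=np.hypot(x,y)+1e-12; s=np.sin(r)/r
        v=np.stack([x*s,-y*s,-np.cos(r)],1)
    else: v=np.stack([x,-y,-np.ones_like(x)],1)
    return v@R.from_quat(c['orientation']).as_matrix().T, np.array(c['position'])
def onplane(c,uv,z,name='x'):
    v,o=rays(c,uv,name); t=(z-o[2])/v[:,2]; return o+v*t[:,None]
def cloud(c,d,name='x'):
    vv,uu=np.mgrid[0:420,0:560]; uv=np.stack([uu.ravel(),vv.ravel()],1)
    v,o=rays(c,uv,name)
    Rm=R.from_quat(c['orientation']).as_matrix(); dep=-(v@Rm)[:,2]
    return (o+v*(d.ravel()/dep)[:,None]).reshape(420,560,3)
E
python3 - <<'E'
from h import *
for n in ['scene','top']:
    p,d,c=snap(n,n+'0'); print(n,c)
print(env.sense())
E
```

```text
pics
scene {'fovy': 42.059225784048394, 'cx': 274.88318217588716, 'cy': 210.9705857563611, 'position': array([-661.17255577,  930.65645602, 1132.90081783]), 'orientation': array([-0.22782699,  0.44347863,  0.77120735, -0.39580399])}
top {'fovy': 49.35524790769324, 'cx': 285.68970372069526, 'cy': 212.5899841598654, 'position': array([ 338.58714256,   78.53680925, 1409.99845888]), 'orientation': array([-0.06722617,  0.0687442 ,  0.71098176, -0.69660592])}
{'time_s': 0.1, 'joints': array([-1.25901702e+00,  1.26349713e-01, -4.05118392e-02,  1.40539365e+00,
        2.53446508e-05,  1.57079688e+00]), 'joint_vel': array([ 6.79186059e-05, -1.03401748e-03,  3.41993640e-03,  9.17836552e-05,
        3.47617154e-04,  1.37931321e-03]), 'effort': array([ 3.15950514e-03, -4.36905921e+01,  3.53605235e+01,  1.37382257e-02,
        2.47770122e-04, -9.80282309e-07]), 'tool_pos': array([ 160.94008995, -499.33900025,  230.58837136]), 'orientation': array([-0.69846088, -0.11029541,  0.69860333, -0.10927355]), 'ft_force': array([ 0.59758685, -0.44796453,  0.50061168]), 'wrist_torque': array([-0.04576948,  0.00227362, -0.04178298]), 'opening': 1.000312484318399}
```

View pics/scene0.png

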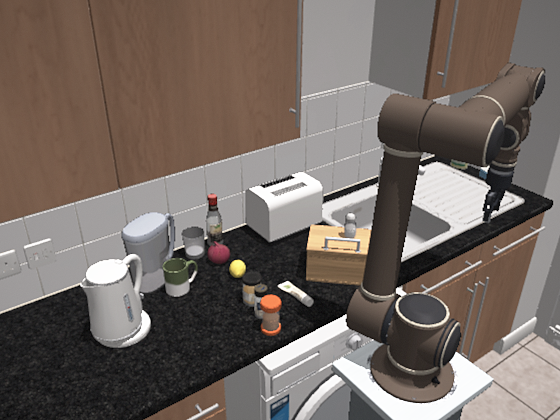

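View pics/top0.png

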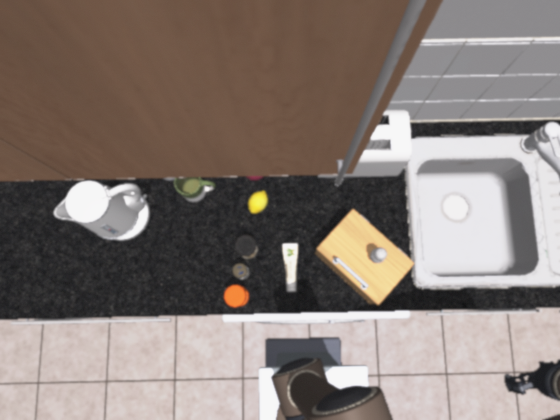

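The top view shows honey jar (247,247), loose jar (241,271), orange cap (236,296), tube (290,267), box lid around (365,257), bar handle (350,271) and shaker (378,254). Next I'll measure them.

Run:
```python
from h import *
p,d,c=load('top0'); P=cloud(c,d)
hsv=cv2.cvtColor(p,cv2.COLOR_RGB2HSV)
X,Y,Z=P[...,0],P[...,1],P[...,2]
# lid
uu=np.mgrid[0:420,0:560][1]; vv=np.mgrid[0:420,0:560][0]
reg=(uu>300)&(uu<425)&(vv>195)&(vv<320)
m=reg&(abs(Z-130)<8)
print('lidpx',m.sum(),'zmed',np.median(Z[m]))
m=cv2.morphologyEx(m.astype(np.uint8),cv2.MORPH_OPEN,np.ones((3,3)))
cs,_=cv2.findContours(m,0,2); k=max(cs,key=cv2.contourArea).reshape(-1,2)
w=onplane(c,k,130)[:,:2].astype(np.float32)
r=cv2.minAreaRect(w);print(r,cv2.boxPoints(r))
# shaker
m=reg&(Z>195)&(Z<230); print('shaker top',m.sum(),P[m].mean(0),P[m].min(0),P[m].max(0))
m=reg&(Z>155)&(Z<185)
pts=P[m];print('handle',m.sum(),pts.mean(0));
q=pts[:,:2]-pts[:,:2].mean(0);print(np.linalg.svd(q,full_matrices=False)[2][0],pts.min(0),pts.max(0))
for n,(u0,u1,v0,v1) in dict(honey=(230,262,232,262),loose=(228,255,262,283),orange=(220,255,282,312),tube=(275,305,238,296),mug=(170,220,175,206),lemon=(243,272,186,218)).items():
    s=P[v0:v1,u0:u1].reshape(-1,3); s=s[s[:,2]>12]
    zt=np.percentile(s[:,2],97); t=s[s[:,2]>zt-6]
    print(n,len(s),'top z',zt.round(),((t.max(0)+t.min(0))/2).round(1),t.min(0).round(),t.max(0).round())
b=P[280:300,300:320];print('table z',np.median(Z[230:300,260:275]))
cab=(Z>300);print('cab', np.median(Z[cab]), )
for v in range(100,200,20):
    print(v,P[v,380:420:10].round().tolist())
```

```text
lidpx 4170 zmed 129.60817185028293
((461.87432861328125, -146.1592559814453), (229.29391479492188, 158.90689086914062), 46.12881851196289) [[ 325.14154  -173.74387 ]
 [ 439.69745  -283.8726  ]
 [ 598.6071   -118.574646]
 [ 484.0512     -8.445923]]
shaker top 140 [ 458.25741956 -170.37035494  213.74742114] [ 443.10681838 -188.58444398  195.06313214] [ 475.4699596  -155.54753267  222.73640689]
handle 227 [ 424.06032632 -118.98381704  172.82861898]
[-0.21087836  0.97751231] [ 372.97786901 -189.87572175  155.93083098] [477.6868073  -58.05963057 184.86709681]
honey 428 top z 100.0 [434.9 150.1 751.9] [339.  79.  94.] [ 531.  222. 1410.]
loose 199 top z 110.0 [394.  152.3 757.1] [339.  79. 104.] [ 449.  226. 1410.]
orange 410 top z 114.0 [358.7 164.7 758.9] [330.  79. 108.] [ 388.  251. 1410.]
tube 332 top z 35.0 [382.2  65.5 719.7] [339.  52.  29.] [ 426.   79. 1410.]
mug 641 top z 484.0 [471.6 197.6 944.1] [339.  79. 478.] [ 605.  317. 1410.]
lemon 324 top z 57.0 [502.1 129.6 730.6] [339.  79.  51.] [ 666.  181. 1410.]
table z 0.01814340468104092
cab 841.9281024186503
100 [[603.0, -54.0, 835.0], [604.0, -68.0, 832.0], [911.0, -268.0, 161.0], [912.0, -298.0, 158.0]]
120 [[855.0, -209.0, 148.0], [837.0, -227.0, 192.0], [838.0, -256.0, 188.0], [911.0, -338.0, 6.0]]
140 [[784.0, -199.0, 176.0], [781.0, -226.0, 182.0], [777.0, -251.0, 192.0], [778.0, -281.0, 186.0]]
160 [[728.0, -198.0, 163.0], [728.0, -227.0, 162.0], [729.0, -256.0, 159.0], [777.0, -330.0, 2.0]]
180 [[713.0, -230.0, 0.0], [712.0, -261.0, 2.0], [712.0, -293.0, 1.0], [710.0, -325.0, 4.0]]
```

Run:
```python
from h import *
p,d,c=load('scene0'); 
cv2.imwrite('pics/sc_crop.png',cv2.resize(p[190:340,220:400,::-1],None,fx=4,fy=4)[:600,:720])
p,d,c=load('top0'); 
cv2.imwrite('pics/tp_crop.png',cv2.resize(p[170:320,220:420,::-1],None,fx=4,fy=4))
```

```text
(no output)
```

View pics/sc_crop.png

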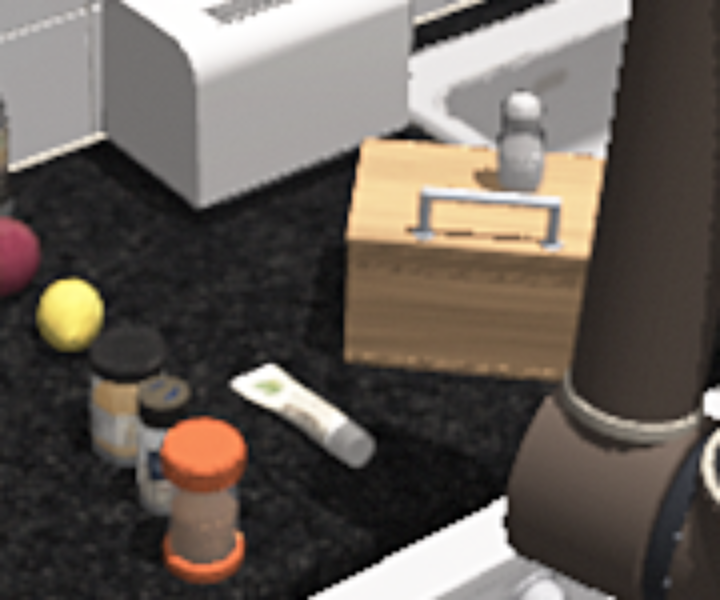

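View pics/tp_crop.png

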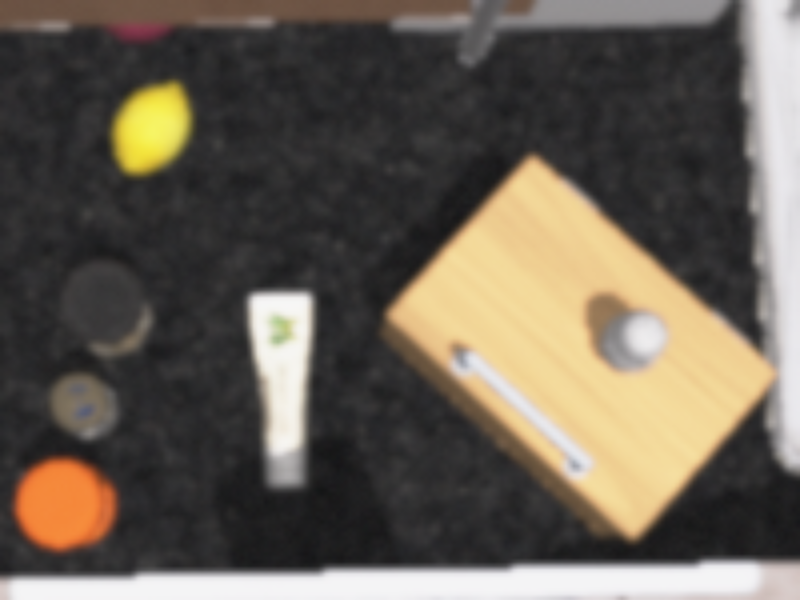

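Run:
```python
from h import *
p,d,c=load('top0'); P=cloud(c,d); P[d==0]=np.nan
Z=np.nan_to_num(P[...,2],nan=-99)
hsv=cv2.cvtColor(p,cv2.COLOR_RGB2HSV)
def rect(name,u0,u1,v0,v1,zlo,zhi,zp):
    m=np.zeros((420,560),np.uint8); m[v0:v1,u0:u1]=((Z>zlo)&(Z<zhi))[v0:v1,u0:u1]
    cs,_=cv2.findContours(m,0,1); k=max(cs,key=cv2.contourArea).reshape(-1,2)
    w=onplane(c,k,zp)[:,:2].astype(np.float32)
    (x,y),r=cv2.minEnclosingCircle(w)
    ma=cv2.minAreaRect(w)
    q=P[m>0]
    print(name,m.sum(),'circ',round(x,1),round(y,1),round(r,1),'rect',[np.round(a,1) for a in ma],'mean',q.mean(0).round(1),'med z',np.median(q[:,2]).round(1))
rect('honey',225,265,230,263,86,105,94)
rect('loose',226,258,260,284,95,115,105)
rect('orange',218,258,282,314,100,120,110)
rect('tube',275,305,235,300,10,45,20)
rect('lemon',240,275,184,220,15,70,30)
rect('shaker',355,400,235,275,190,230,215)
rect('shakerlow',355,400,235,275,150,230,180)
rect('handle',320,375,245,300,155,185,170)
# scene cloud
p,d,c=load('scene0'); P=cloud(c,d); P[d==0]=np.nan
def clus(name,xlo,xhi,ylo,yhi,zlo,zhi):
    q=P.reshape(-1,3); m=(q[:,0]>xlo)&(q[:,0]<xhi)&(q[:,1]>ylo)&(q[:,1]<yhi)&(q[:,2]>zlo)&(q[:,2]<zhi); q=q[m]
    if len(q)<3: print(name,len(q));return
    (x,y),r=cv2.minEnclosingCircle(q[:,:2].astype(np.float32))
    print(name,len(q),'circ',round(x,1),round(y,1),round(r,1),q.mean(0).round(1),q.min(0).round(),q.max(0).round())
clus('honeytop',400,480,160,260,86,100)
clus('loosetop',370,420,160,260,98,112)
clus('orangetop',310,375,160,270,105,116)
clus('shaker',420,510,-230,-130,135,230)
clus('shakerlow',420,510,-230,-130,140,180)
clus('mug',500,760,260,420,5,110)
clus('onion',500,760,120,260,65,100)
clus('handle',350,500,-200,-30,162,180)
q=P.reshape(-1,3); m=(q[:,2]>400)&(q[:,2]<900)&(q[:,1]<200)&(q[:,1]>-300)&(q[:,0]>450)&(q[:,0]<750); print('cab',m.sum(),q[m].min(0),q[m].max(0))
m=m&(q[:,2]<600); print('cab',m.sum(),q[m].min(0) if m.sum() else 0,q[m].max(0) if m.sum() else 0)
```

```text
honey 368 circ 501.8 193.0 31.6 rect [array([500.8, 194.2]), array([60.8, 61.2]), np.float64(89.6)] mean [501.7 192.9  93.5] med z 93.4
loose 161 circ 429.4 208.3 20.2 rect [array([429.6, 207.6]), array([39.6, 36.9]), np.float64(0.1)] mean [429.3 208.  104.9] med z 105.0
orange 373 circ 359.4 221.0 30.4 rect [array([358.7, 221.2]), array([58.8, 58. ]), np.float64(89.8)] mean [358.9 221.2 108.8] med z 108.9
tube 347 circ 422.4 65.1 53.5 rect [array([422.4,  65. ]), array([ 33.4, 105. ]), np.float64(88.8)] mean [422.7  62.6  21.8] med z 21.5
lemon 323 circ 644.5 160.6 37.9 rect [array([644.5, 160.7]), array([55.6, 66.4]), np.float64(89.3)] mean [640.6 159.3  45.6] med z 46.0
shaker 149 circ 456.8 -169.0 18.6 rect [array([ 457.5, -169.8]), array([34. , 34.4]), np.float64(86.7)] mean [ 457.7 -169.8  212.4] med z 214.0
shakerlow 226 circ 457.9 -171.8 24.0 rect [array([ 458.4, -171.5]), array([41.1, 46.6]), np.float64(42.6)] mean [ 454.9 -167.1  198.7] med z 208.9
handle 204 circ 412.5 -99.0 55.5 rect [array([413.3, -99.8]), array([110.9,  11.9]), np.float64(45.4)] mean [ 422.  -112.7  172
[... 228 characters left out ...]
[352.4 220.5 109.5] [327. 189. 105.] [375. 250. 115.]
shaker 288 circ 461.6 -178.7 54.5 [ 448.3 -169.1  178.6] [ 424. -225.  135.] [ 510. -132.  225.]
shakerlow 126 circ 450.4 -170.4 21.5 [ 445.7 -167.5  160.7] [ 429. -190.  141.] [ 471. -151.  179.]
mug 1309 circ 626.6 331.2 133.8 [686.1 363.8  58.8] [504. 260.   5.] [758. 420. 110.]
onion 144 circ 630.2 193.1 132.2 [570.1 187.3  87. ] [500. 151.  65.] [760. 221. 100.]
handle 178 circ 433.7 -124.4 66.4 [ 422.4 -124.5  172. ] [ 368. -190.  162.] [467. -58. 180.]
cab 11682 [556.58399742 -77.21148904 463.48285071] [613.23031763 199.99687685 899.8575407 ]
cab 3147 [560.01760073 -77.21148904 463.48285071] [613.01809755 199.93598936 599.9300767 ]
```

```bash
cat >> h.py <<'E'
def go(pos,yaw,n=4,tiltq=None):
    """tool down, jaw axis (tool y) at world yaw deg (mod 180, nearest)"""
    s=env.sense(); R0=R.from_quat(s['orientation']); best=None
    for y in (yaw,yaw+180):
        a=np.radians(y); ty=np.array([np.cos(a),np.sin(a),0]); tx=np.array([0,0,-1.]); tz=np.cross(tx,ty)
        Rt=R.from_matrix(np.stack([tx,ty,tz],1)); rv=(R0.inv()*Rt).as_rotvec(degrees=True)
        print('  opt yaw',y,'dr',rv.round(1))
        if best is None or np.linalg.norm(rv)<np.linalg.norm(best): best=rv
    dp=R0.inv().apply(np.array(pos)-s['tool_pos'])/1000
    print('t',s['time_s'],'pos',s['tool_pos'].round(1),'open',round(s['opening'],3),'J',s['joints'].round(2),'F',s['ft_force'].round(1))
    print('dp',dp.round(4),'dr',best.round(1))
E
python3 - <<'E'
from h import *
print(R.from_quat(env.sense()['orientation']).as_matrix().round(2))
go([456,-169.5,290],136.1)
p,d,c=load('top0'); print(onplane(c,[[330,305],[330,314],[280,314]],0))
E
```

```text
[[-0.    0.31 -0.95]
 [ 0.   -0.95 -0.31]
 [-1.   -0.   -0.  ]]
  opt yaw 136.1 dr [1.518e+02 1.000e-01 0.000e+00]
  opt yaw 316.1 dr [-28.2  -0.    0.1]
t 0.1 pos [ 160.9 -499.3  230.6] open 1.0 J [-1.26  0.13 -0.04  1.41  0.    1.57] F [ 0.6 -0.4  0.5]
dp [-0.0591 -0.2235 -0.382 ] dr [-28.2  -0.    0.1]
[[326.11420532 -55.48642567   0.        ]
 [299.55139158 -54.44998583   0.        ]
 [302.63147254  96.16065475   0.        ]]
```

Request:
jog_arm:
  delta_pos:
    - [-0.03, -0.028, -0.048]
    - [-0.059, -0.056, -0.096]
    - [-0.059, -0.084, -0.144]
    - [-0.059, -0.112, -0.191]
    - [-0.059, -0.14, -0.239]
    - [-0.059, -0.168, -0.287]
    - [-0.059, -0.196, -0.335]
    - [-0.059, -0.2235, -0.382]
  dr:
    - [-3.5, 0, 0]
    - [-7, 0, 0]
    - [-10.5, 0, 0]
    - [-14, 0, 0]
    - [-17.5, 0, 0]
    - [-21, 0, 0]
    - [-25, 0, 0]
    - [-28.2, 0, 0]
  jaw: [100, 100, 100, 100, 100, 100, 100, 100]

```text
time_s: 1.1
tool_pos: [456.9, -167.8, 289.7]
orientation: [-0.65, -0.278, 0.65, -0.277]
ft_force: [1.6, -0.9, 0.2]
opening: 1.0
```

Run:
```python
from h import *
p,d,c=snap('wrist','w1'); print(c)
go([456,-169.5,154],136.1)
P=cloud(c,d,'wrist')
cv2.imwrite('pics/w1b.png',cv2.resize(p[:,:,::-1],(800,600)))
```

```text
{'fovy': 65.70646984690485, 'cx': 279.28394780280155, 'cy': 210.28230044038554, 'position': array([ 515.25705805, -107.05899805,  432.29218639]), 'orientation': array([-0.15319455,  0.06287943, -0.36809604,  0.91492235])}
  opt yaw 136.1 dr [-179.6   -0.3   -0.4]
  opt yaw 316.1 dr [ 0.4 -0.2  0.2]
t 1.15 pos [ 460.2 -163.9  288.9] open 1.005 J [-0.34  0.06  0.02  1.53  0.    1.98] F [ 2.   2.1 -0. ]
dp [0.1349 0.0012 0.0075] dr [ 0.4 -0.2  0.2]
```

View pics/w1b.png

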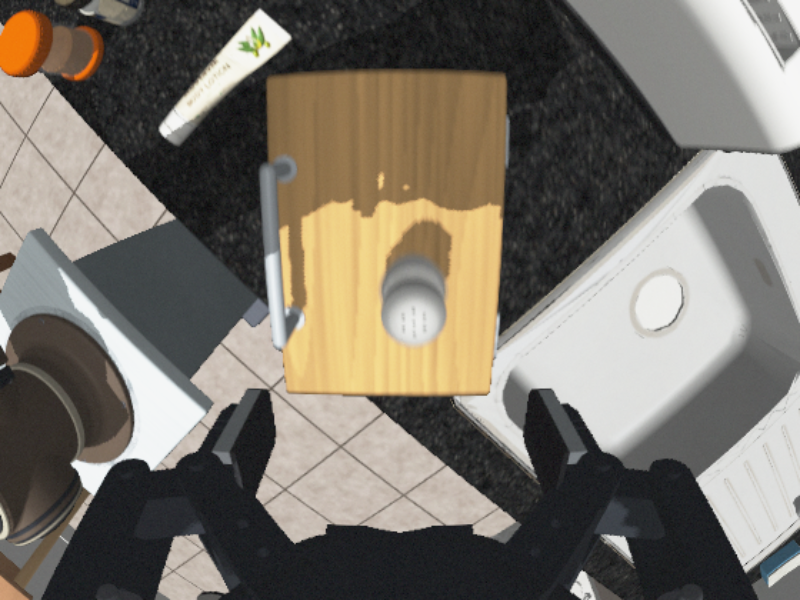

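The wrist view shows the shaker at (413,310), the handle on the left at (272,255) and the lid edges parallel to the image. I'll refine the box and shaker from this view.

Run:
```python
from h import *
p,d,c=snap('wrist','w2'); P=cloud(c,d,'wrist'); P[d==0]=np.nan
print(env.sense()['tool_pos'])
Z=np.nan_to_num(P[...,2],nan=-99)
m=(abs(Z-130)<6)&(np.hypot(P[...,0]-462,P[...,1]+146)<170)
m=cv2.morphologyEx(m.astype(np.uint8),cv2.MORPH_OPEN,np.ones((5,5)))
cs,_=cv2.findContours(m,0,1); k=max(cs,key=cv2.contourArea).reshape(-1,2)
w=onplane(c,k,130,'wrist')[:,:2].astype(np.float32); print('lid',np.median(Z[m>0]),cv2.minAreaRect(w))
q=P[(Z>140)&(Z<235)&(np.hypot(P[...,0]-456,P[...,1]+169)<35)]
for a,b in [(140,155),(155,165),(165,175),(175,185),(185,195),(195,205),(205,215),(215,225)]:
    s=q[(q[:,2]>a)&(q[:,2]<b)]
    if len(s)>5:
        A=np.c_[2*s[:,:2],np.ones(len(s))]; x=np.linalg.lstsq(A,(s[:,:2]**2).sum(1),rcond=None)[0]
        print(a,len(s),'fit',x[:2].round(1),np.sqrt(x[2]+x[0]**2+x[1]**2).round(1),s[:,:2].mean(0).round(1))
s=q[q[:,2]>q[:,2].max()-6];print('top',q[:,2].max(),s.mean(0))
u=(Z>165)&(Z<185)&(np.hypot(P[...,0]-413,P[...,1]+100)<65); h=P[u]
A=h[:,:2];print('handle',len(h),cv2.minAreaRect(A.astype(np.float32)),h[:,2].max())
go([456,-169.5,154],136.1)
```

```text
[ 458.41697823 -166.01694599  288.93289592]
lid 129.9561745780319 ((462.6712951660156, -148.40447998046875), (228.5354766845703, 156.2357635498047), 45.93675231933594)
140 58 fit [ 459.9 -176.6] 19.6 [ 471.5 -163.5]
155 157 fit [ 459.2 -177.2] 21.3 [ 470.5 -164.9]
165 252 fit [ 459.1 -177. ] 20.2 [ 468.8 -166.1]
175 262 fit [ 459.3 -176.5] 18.5 [ 468.2 -166.7]
185 200 fit [ 459.3 -176.1] 17.1 [ 468.1 -166.2]
195 108 fit [ 459.6 -175.4] 16.9 [ 469.5 -164.7]
205 660 fit [ 460.  -174.9] 15.0 [ 464.2 -169.7]
215 923 fit [ 460.  -174.8] 9.1 [ 460.5 -174.4]
top 220.41436183241055 [ 460.57242624 -174.29897478  217.42967205]
handle 1468 ((414.84051513671875, -102.18870544433594), (112.80805206298828, 10.799251556396484), 45.82023239135742) 176.50564553788996
  opt yaw 136.1 dr [-1.796e+02 -3.000e-01 -1.000e-01]
  opt yaw 316.1 dr [ 0.4 -0.1  0.2]
t 1.2 pos [ 458.4 -166.   288.9] open 1.002 J [-0.35  0.06  0.02  1.53  0.    1.98] F [-0.2 -0.7  0.1]
dp [0.1349 0.001  0.0044] dr [ 0.4 -0.1  0.2]
```

Run:
```python
from h import *
go([459,-174.5,152],136)
```

```text
opt yaw 136 dr [-1.795e+02 -3.000e-01 -1.000e-01]
  opt yaw 316 dr [ 0.5 -0.1  0.2]
t 1.2 pos [ 458.4 -166.   288.9] open 1.002 J [-0.35  0.06  0.02  1.53  0.    1.98] F [-0.2 -0.7  0.1]
dp [0.1369 0.0066 0.0059] dr [ 0.5 -0.1  0.2]
```

Request:
jog_arm:
  delta_pos:
    - [0.02, 0.0066, 0.0059]
    - [0.05, 0.0066, 0.0059]
    - [0.085, 0.0066, 0.0059]
    - [0.115, 0.0066, 0.0059]
    - [0.13, 0.0066, 0.0059]
    - [0.137, 0.0066, 0.0059]
    - [0.137, 0.0066, 0.0059]
  dr:
    - [0.5, 0, 0]
    - [0.5, 0, 0]
    - [0.5, 0, 0]
    - [0.5, 0, 0]
    - [0.5, 0, 0]
    - [0.5, 0, 0]
    - [0.5, 0, 0]
  jaw: [100, 100, 100, 100, 100, 100, 100]

```text
time_s: 2.08
tool_pos: [459.1, -174.6, 152.3]
orientation: [0.651, 0.277, -0.651, 0.275]
ft_force: [-0.1, -0.3, 0.8]
opening: 0.997
```

Run:
```python
from h import *
p,d,c=snap('wrist','w3')
cv2.imwrite('pics/w3b.png',cv2.resize(p[:,:,::-1],(800,600)))
go([459,-174.5,152],136)
```

```text
opt yaw 136 dr [179.9   0.2   0.2]
  opt yaw 316 dr [-0.1 -0.1  0.1]
t 2.125 pos [ 459.4 -174.7  152.7] open 0.997 J [-0.36  0.08 -0.27  1.23  0.    1.97] F [-0.7  0.1  1.1]
dp [ 0.0007 -0.0004  0.0001] dr [-0.1 -0.1  0.1]
```

View pics/w3b.png

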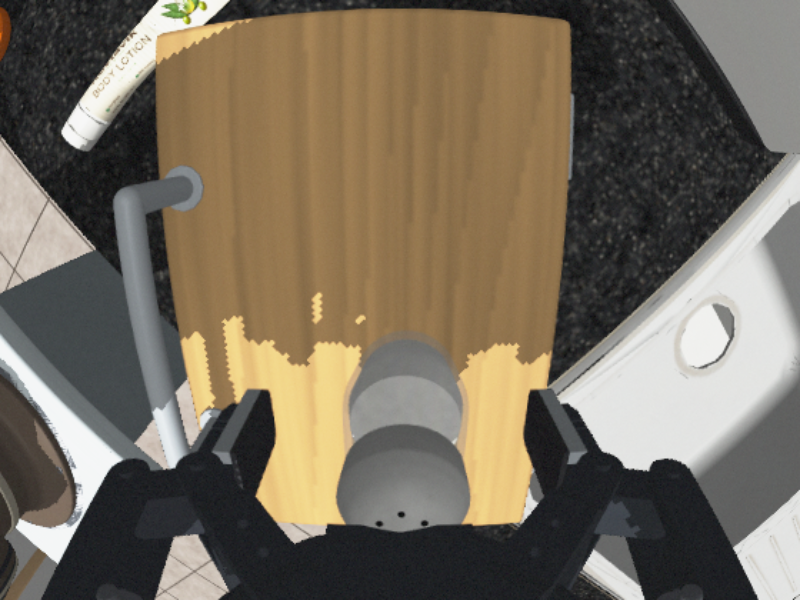

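The shaker sits centred between the pads (top at about (403,480), pads at 275 and 527). I'll grip now.

Request:
jog_arm:
  delta_pos:
    - [0, 0, 0]
    - [0, 0, 0]
    - [0, 0, 0]
    - [0, 0, 0]
    - [0, 0, 0]
    - [0, 0, 0]
    - [0, 0, 0]
    - [0, 0, 0]
  dr:
    - [0, 0, 0]
    - [0, 0, 0]
    - [0, 0, 0]
    - [0, 0, 0]
    - [0, 0, 0]
    - [0, 0, 0]
    - [0, 0, 0]
    - [0, 0, 0]
  jaw: [60, 40, 30, 20, 20, 20, 20, 20]
  grip_force: 35

```text
time_s: 3.12
tool_pos: [459.7, -174.8, 153.6]
orientation: [0.652, 0.276, -0.65, 0.276]
ft_force: [-1.5, -0.1, 6.1]
opening: 0.471
```

Request:
jog_arm:
  delta_pos:
    - [-0.01, 0, 0]
    - [-0.03, 0, 0]
    - [-0.055, 0, 0]
    - [-0.08, 0, 0]
    - [-0.085, 0, 0]
  dr:
    - [0, 0, 0]
    - [0, 0, 0]
    - [0, 0, 0]
    - [0, 0, 0]
    - [0, 0, 0]
  jaw: [20, 20, 20, 20, 20]

```text
time_s: 3.75
tool_pos: [460.3, -175.2, 240.3]
orientation: [0.652, 0.276, -0.65, 0.276]
ft_force: [-0.3, -0.3, -2.1]
opening: 0.471
```

Run:
```python
from h import *
p,d,c=snap('wrist','w4')
cv2.imwrite('pics/w4b.png',cv2.resize(p[:,:,::-1],(800,600)))
go([360,-30,100],136)
```

```text
opt yaw 136 dr [ 1.8e+02 -1.0e-01  3.0e-01]
  opt yaw 316 dr [-0.  -0.2 -0.1]
t 3.8 pos [ 460.2 -175.2  239.8] open 0.471 J [-0.37  0.06 -0.09  1.41  0.    1.97] F [-0.5 -0.5 -1.1]
dp [ 0.1397 -0.1731 -0.0343] dr [-0.  -0.2 -0.1]
```

View pics/w4b.png

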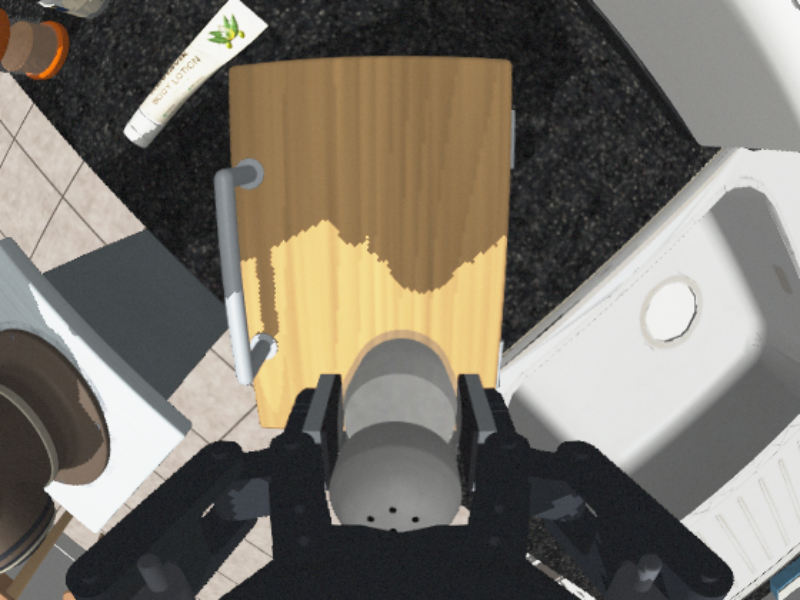

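Request:
jog_arm:
  delta_pos:
    - [0, -0.04, -0.008]
    - [0, -0.085, -0.017]
    - [0, -0.13, -0.026]
    - [0.03, -0.173, -0.034]
    - [0.08, -0.173, -0.034]
    - [0.13, -0.173, -0.034]
    - [0.18, -0.173, -0.034]
    - [0.2, -0.173, -0.034]
  dr:
    - [0, 0, 0]
    - [0, 0, 0]
    - [0, 0, 0]
    - [0, 0, 0]
    - [0, 0, 0]
    - [0, 0, 0]
    - [0, 0, 0]
    - [0, 0, 0]
  jaw: [20, 20, 20, 20, 20, 20, 20, 20]

```text
time_s: 4.8
tool_pos: [356.9, -29.8, 35.9]
orientation: [-0.65, -0.277, 0.652, -0.275]
ft_force: [-0.9, -0.0, -1.0]
opening: 0.472
```

Run:
```python
from h import *
p,d,c=snap('scene','s1')
cv2.imwrite('pics/s1b.png',cv2.resize(p[190:340,220:400,::-1],None,fx=4,fy=4))
go([360,-30,25],136)
```

```text
opt yaw 136 dr [ 1.8e+02  4.0e-01 -1.0e-01]
  opt yaw 316 dr [-0.   0.1  0.3]
t 4.85 pos [356.2 -29.8  34.7] open 0.468 J [-0.08 -0.11 -0.72  0.96  0.    2.25] F [-1.2 -0.1 -3.2]
dp [ 0.0096  0.0029 -0.0025] dr [-0.   0.1  0.3]
```

View pics/s1b.png

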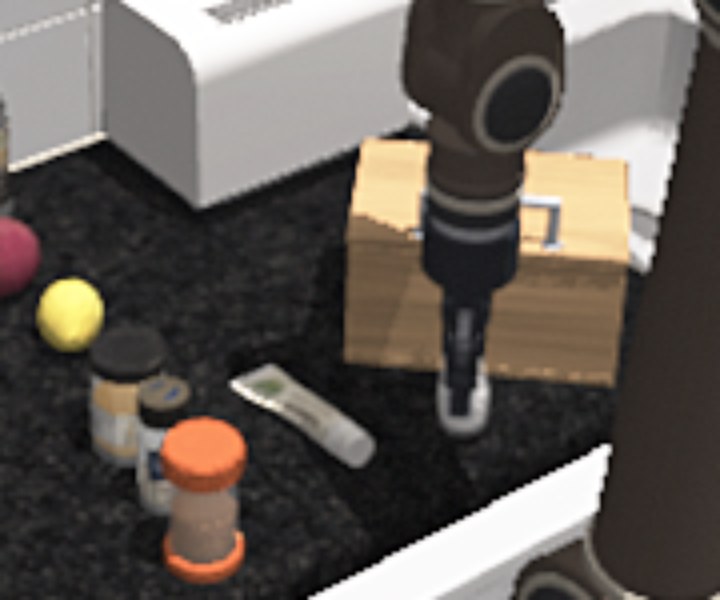

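Shaker is held about 11 mm above the counter, clear of tube and box. Lowering gently.

Request:
jog_arm:
  delta_pos:
    - [0.004, 0, 0]
    - [0.008, 0, 0]
    - [0.01, 0, 0]
    - [0.011, 0, 0]
    - [0.011, 0, 0]
  dr:
    - [0, 0, 0]
    - [0, 0, 0]
    - [0, 0, 0]
    - [0, 0, 0]
    - [0, 0, 0]
  jaw: [20, 20, 20, 20, 20]

```text
time_s: 5.48
tool_pos: [356.5, -29.8, 24.0]
orientation: [-0.65, -0.277, 0.652, -0.275]
ft_force: [0.4, 0.4, -0.9]
opening: 0.47
```

Request:
jog_arm:
  delta_pos:
    - [0.001, 0, 0]
    - [0.002, 0, 0]
    - [0.002, 0, 0]
  dr:
    - [0, 0, 0]
    - [0, 0, 0]
    - [0, 0, 0]
  jaw: [20, 20, 20]

```text
time_s: 5.85
tool_pos: [356.7, -29.9, 23.5]
orientation: [-0.65, -0.277, 0.652, -0.275]
ft_force: [-7.0, 0.2, 16.3]
opening: 0.47
```

Request:
jog_arm:
  delta_pos:
    - [-0.001, 0, 0]
    - [-0.001, 0, 0]
    - [-0.001, 0, 0]
    - [-0.001, 0, 0]
    - [-0.001, 0, 0]
    - [-0.001, 0, 0]
  dr:
    - [0, 0, 0]
    - [0, 0, 0]
    - [0, 0, 0]
    - [0, 0, 0]
    - [0, 0, 0]
    - [0, 0, 0]
  jaw: [48, 55, 65, 80, 80, 80]

```text
time_s: 6.6
tool_pos: [356.7, -29.9, 24.4]
orientation: [-0.65, -0.277, 0.652, -0.275]
ft_force: [-0.2, 0.0, 0.2]
opening: 0.799
```

Request:
jog_arm:
  delta_pos:
    - [-0.02, 0, 0]
    - [-0.06, 0, 0]
    - [-0.11, 0, 0]
    - [-0.17, 0, 0]
    - [-0.21, 0, 0]
    - [-0.21, 0, 0]
  dr:
    - [0, 0, 0]
    - [0, 0, 0]
    - [0, 0, 0]
    - [0, 0, 0]
    - [0, 0, 0]
    - [0, 0, 0]
  jaw: [80, 80, 80, 80, 80, 80]

```text
time_s: 7.35
tool_pos: [359.0, -30.4, 237.4]
orientation: [0.652, 0.276, -0.65, 0.276]
ft_force: [-0.6, 0.3, -0.6]
opening: 0.802
```

Run:
```python
from h import *
p,d,c=snap('scene','s2')
cv2.imwrite('pics/s2b.png',cv2.resize(p[190:340,220:400,::-1],None,fx=4,fy=4))
p,d,c=snap('wrist','w5');cv2.imwrite('pics/w5b.png',cv2.resize(p[:,:,::-1],(800,600)))
P=cloud(c,d,'wrist'); P[d==0]=np.nan
Z=np.nan_to_num(P[...,2],nan=-99)
u=(Z>165)&(Z<185)&(np.hypot(P[...,0]-414,P[...,1]+101)<65); h=P[u]
print('handle',len(h),cv2.minAreaRect(h[:,:2].astype(np.float32)),h[:,2].max())
go([414.5,-101.5,151],136)
```

```text
handle 1786 ((414.76513671875, -101.41866302490234), (111.33056640625, 11.037172317504883), 45.76610565185547) 176.45929584305486
  opt yaw 136 dr [ 1.8e+02  3.0e-01 -1.0e-01]
  opt yaw 316 dr [-0.   0.   0.2]
t 7.45 pos [357.4 -30.2 234.1] open 0.797 J [-0.09 -0.19 -0.33  1.43  0.    2.25] F [-0.5  0.3 -0.1]
dp [0.0828 0.0909 0.0115] dr [-0.   0.   0.2]
```

View pics/s2b.png

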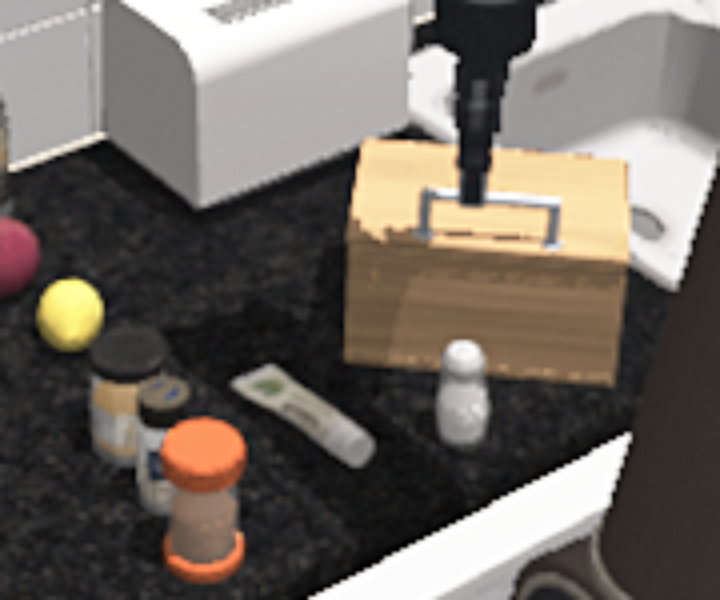

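View pics/w5b.png

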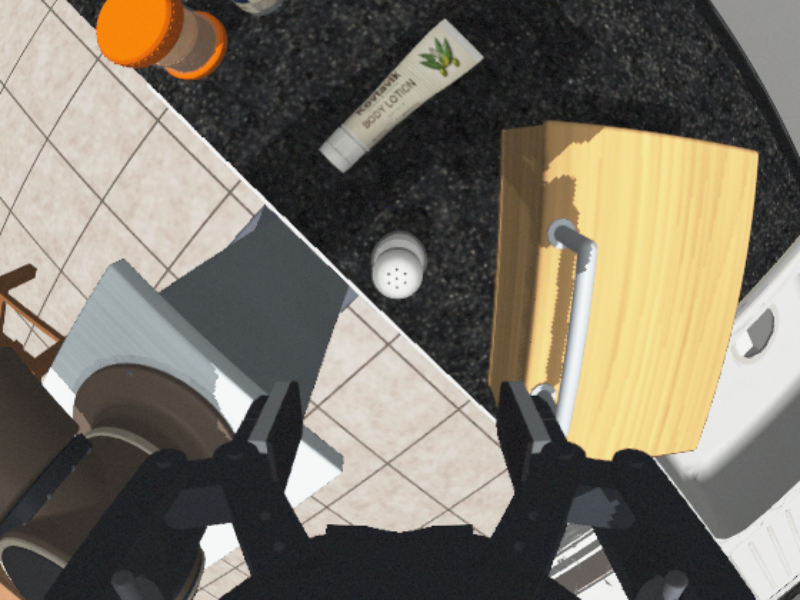

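Shaker stands upright on the counter at about (398,265). The handle is at (414.8,-101.4). Moving to the handle.

Request:
jog_arm:
  delta_pos:
    - [0, 0.03, 0.004]
    - [0, 0.06, 0.008]
    - [0, 0.0909, 0.0115]
    - [0.02, 0.0909, 0.0115]
    - [0.05, 0.0909, 0.0115]
    - [0.075, 0.0909, 0.0115]
    - [0.083, 0.0909, 0.0115]
    - [0.083, 0.0909, 0.0115]
  dr:
    - [0, 0, 0]
    - [0, 0, 0]
    - [0, 0, 0]
    - [0, 0, 0]
    - [0, 0, 0]
    - [0, 0, 0]
    - [0, 0, 0]
    - [0, 0, 0]
  jaw: [60, 60, 60, 60, 60, 60, 60, 60]

```text
time_s: 8.45
tool_pos: [413.8, -101.4, 150.0]
orientation: [-0.65, -0.277, 0.652, -0.275]
ft_force: [-0.2, 0.5, 0.2]
opening: 0.599
```

Run:
```python
from h import *
p,d,c=snap('wrist','w6');cv2.imwrite('pics/w6b.png',cv2.resize(p[:,:,::-1],(800,600)))
go([414.5,-101.5,151],136)
```

```text
opt yaw 136 dr [ 1.8e+02  3.0e-01 -1.0e-01]
  opt yaw 316 dr [-0.   0.1  0.2]
t 8.5 pos [ 414.4 -101.5  150.8] open 0.599 J [-0.24 -0.04 -0.39  1.22  0.    2.1 ] F [-0.7 -0.2  0.3]
dp [-0.0002  0.0001 -0.0001] dr [-0.   0.1  0.2]
```

View pics/w6b.png

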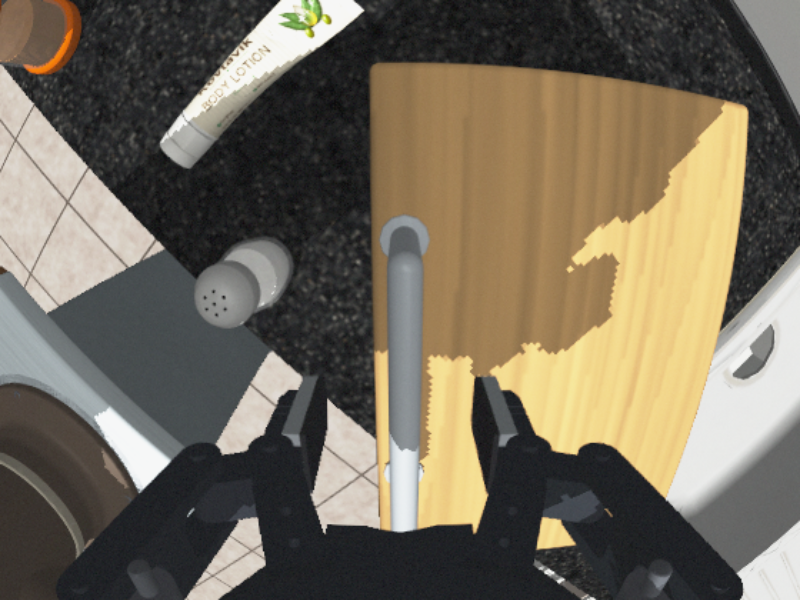

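The bar runs centred between the pads (x≈403 between 315 and 485). Closing on it and computing the arc.

Request:
jog_arm:
  delta_pos:
    - [0, 0, 0]
    - [0, 0, 0]
    - [0, 0, 0]
    - [0, 0, 0]
    - [0, 0, 0]
    - [0, 0, 0]
    - [0, 0, 0]
  dr:
    - [0, 0, 0]
    - [0, 0, 0]
    - [0, 0, 0]
    - [0, 0, 0]
    - [0, 0, 0]
    - [0, 0, 0]
    - [0, 0, 0]
  jaw: [40, 20, 5, 0, 0, 0, 0]
  grip_force: 25

```text
time_s: 9.38
tool_pos: [415.2, -102.0, 151.5]
orientation: [-0.651, -0.276, 0.651, -0.276]
ft_force: [3.6, -4.9, 4.0]
opening: 0.105
```

```bash
cat >> h.py <<'E'
def arc(x0,z0,ths):
    for t in ths:
        a=np.arctan2(51,145)+t; r=np.hypot(51,145)
        x=-r*np.cos(a); z=r*np.sin(a); print('th %.2f'%t,'dp',[round(-(z-z0)/1000,4),round((x-x0)/1000,4),0])
E
python3 - <<'E'
from h import *
s=env.sense();print(s['tool_pos'],s['opening'],s['ft_force'])
arc(-145,51,np.arange(.1,1.96,.1))
E
```

```text
[ 415.22465527 -102.02905977  151.53214767] 0.10523530102291573 [ 3.61354104 -4.93168948  3.96150199]
th 0.10 dp [np.float64(-0.0142), np.float64(0.0058), 0]
th 0.20 dp [np.float64(-0.0278), np.float64(0.013), 0]
th 0.30 dp [np.float64(-0.0406), np.float64(0.0215), 0]
th 0.40 dp [np.float64(-0.0524), np.float64(0.0313), 0]
th 0.50 dp [np.float64(-0.0633), np.float64(0.0422), 0]
th 0.60 dp [np.float64(-0.073), np.float64(0.0541), 0]
th 0.70 dp [np.float64(-0.0814), np.float64(0.067), 0]
th 0.80 dp [np.float64(-0.0885), np.float64(0.0806), 0]
th 0.90 dp [np.float64(-0.0943), np.float64(0.0948), 0]
th 1.00 dp [np.float64(-0.0986), np.float64(0.1096), 0]
th 1.10 dp [np.float64(-0.1014), np.float64(0.1247), 0]
th 1.20 dp [np.float64(-0.1026), np.float64(0.14), 0]
th 1.30 dp [np.float64(-0.1024), np.float64(0.1554), 0]
th 1.40 dp [np.float64(-0.1006), np.float64(0.1706), 0]
th 1.50 dp [np.float64(-0.0972), np.float64(0.1856), 0]
th 1.60 dp [np.float64(-0.0924), np.float64(0.2002), 0]
th 1.70 dp [np.float64(-0.0862), np.float64(0.2143), 0]
th 1.80 dp [np.float64(-0.0786), np.float64(0.2276), 0]
th 1.90 dp [np.float64(-0.0697), np.float64(0.2401), 0]
```

Request:
jog_arm:
  delta_pos:
    - [-0.014, 0.006, 0]
    - [-0.028, 0.013, 0]
    - [-0.0405, 0.0215, 0]
    - [-0.0525, 0.031, 0]
    - [-0.0635, 0.042, 0]
    - [-0.073, 0.054, 0]
    - [-0.0815, 0.067, 0]
    - [-0.0815, 0.067, 0]
  dr:
    - [0, 0, 0]
    - [0, 0, 0]
    - [0, 0, 0]
    - [0, 0, 0]
    - [0, 0, 0]
    - [0, 0, 0]
    - [0, 0, 0]
    - [0, 0, 0]
  jaw: [0, 0, 0, 0, 0, 0, 0, 0]

```text
time_s: 10.38
tool_pos: [462.3, -147.4, 233.9]
orientation: [-0.651, -0.278, 0.651, -0.274]
ft_force: [-6.3, 4.5, 10.6]
opening: 0.105
```

Run:
```python
from h import *
s=env.sense();print(s['tool_pos'],s['opening'],s['ft_force'],s['joints'].round(2))
p,d,c=snap('scene','s3')
cv2.imwrite('pics/s3b.png',cv2.resize(p[100:300,280:480,::-1],None,fx=3,fy=3))
dx=(s['tool_pos']-[415.2,-102,151.5]); bx=np.array([.72,-.694,0]); x=-145+dx@bx; z=51+dx[2]
print('x,z',x,z,'r',np.hypot(x,z),'theta',np.arctan2(z,-x)-np.arctan2(51,145), 'lateral', dx@[.694,.72,0])
arc(x,z,np.arange(.8,1.96,.1))
```

```text
[ 462.33498647 -147.41526483  233.94011785] 0.10514037394088599 [-6.27944512  4.54024313 10.59287026] [-0.31  0.05 -0.11  1.41  0.    2.03]
x,z -79.54461594790901 133.4401178476758 r 155.3499629143887 theta 0.6950341175296886 lateral 0.012689930844360691
th 0.80 dp [np.float64(-0.0061), np.float64(0.0151), 0]
th 0.90 dp [np.float64(-0.0118), np.float64(0.0294), 0]
th 1.00 dp [np.float64(-0.0161), np.float64(0.0441), 0]
th 1.10 dp [np.float64(-0.0189), np.float64(0.0592), 0]
th 1.20 dp [np.float64(-0.0202), np.float64(0.0745), 0]
th 1.30 dp [np.float64(-0.0199), np.float64(0.0899), 0]
th 1.40 dp [np.float64(-0.0181), np.float64(0.1052), 0]
th 1.50 dp [np.float64(-0.0148), np.float64(0.1202), 0]
th 1.60 dp [np.float64(-0.01), np.float64(0.1348), 0]
th 1.70 dp [np.float64(-0.0038), np.float64(0.1488), 0]
th 1.80 dp [np.float64(0.0038), np.float64(0.1622), 0]
th 1.90 dp [np.float64(0.0127), np.float64(0.1747), 0]
```

View pics/s3b.png

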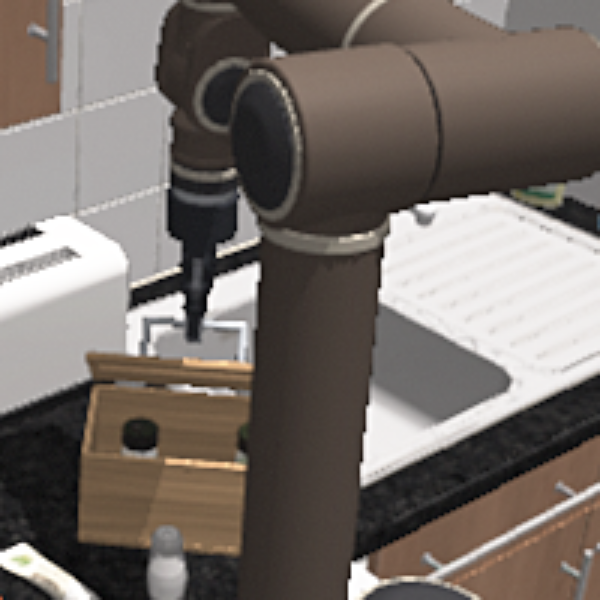

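The lid is half open, the bar is still held, and jars are visible in the box. Continuing the arc.

Request:
jog_arm:
  delta_pos:
    - [-0.006, 0.015, 0]
    - [-0.012, 0.0295, 0]
    - [-0.016, 0.044, 0]
    - [-0.019, 0.059, 0]
    - [-0.02, 0.0745, 0]
    - [-0.02, 0.09, 0]
    - [-0.018, 0.105, 0]
    - [-0.015, 0.12, 0]
  dr:
    - [0, 0, 0]
    - [0, 0, 0]
    - [0, 0, 0]
    - [0, 0, 0]
    - [0, 0, 0]
    - [0, 0, 0]
    - [0, 0, 0]
    - [0, 0, 0]
  jaw: [0, 0, 0, 0, 0, 0, 0, 0]

```text
time_s: 11.42
tool_pos: [548.9, -230.8, 247.3]
orientation: [-0.65, -0.279, 0.652, -0.274]
ft_force: [0.2, 0.7, 0.1]
opening: 0.106
```

Run:
```python
from h import *
s=env.sense();print(s['tool_pos'],s['opening'],s['ft_force'],s['joints'].round(2))
dx=(s['tool_pos']-[415.2,-102,151.5]); bx=np.array([.72,-.694,0]); x=-145+dx@bx; z=51+dx[2]
print('x,z',x,z,'r',np.hypot(x,z),'theta',np.arctan2(z,-x)-np.arctan2(51,145), 'lateral', dx@[.694,.72,0])
arc(x,z,np.arange(1.5,1.96,.05))
```

```text
[ 548.86449186 -230.84140021  247.30633857] 0.10553964934344583 [0.23484409 0.66313991 0.06170025] [-0.4   0.27  0.17  1.48  0.    1.94]
x,z 40.65436588383474 146.80633856653577 r 152.3314757649549 theta 1.5027414695573778 lateral -0.0026508029827732346
th 1.50 dp [np.float64(-0.0014), np.float64(-0.0), 0]
th 1.55 dp [np.float64(0.0008), np.float64(0.0073), 0]
th 1.60 dp [np.float64(0.0034), np.float64(0.0146), 0]
th 1.65 dp [np.float64(0.0063), np.float64(0.0217), 0]
th 1.70 dp [np.float64(0.0096), np.float64(0.0286), 0]
th 1.75 dp [np.float64(0.0132), np.float64(0.0354), 0]
th 1.80 dp [np.float64(0.0172), np.float64(0.042), 0]
th 1.85 dp [np.float64(0.0215), np.float64(0.0483), 0]
th 1.90 dp [np.float64(0.0261), np.float64(0.0545), 0]
th 1.95 dp [np.float64(0.031), np.float64(0.0604), 0]
```

Request:
jog_arm:
  delta_pos:
    - [0.001, 0.007, 0]
    - [0.0035, 0.0145, 0]
    - [0.0065, 0.0215, 0]
    - [0.01, 0.0285, 0]
    - [0.0135, 0.0355, 0]
    - [0.0175, 0.042, 0]
    - [0.0215, 0.0485, 0]
    - [0.0245, 0.052, 0]
  dr:
    - [0, 0, 0]
    - [0, 0, 0]
    - [0, 0, 0]
    - [0, 0, 0]
    - [0, 0, 0]
    - [0, 0, 0]
    - [0, 0, 0]
    - [0, 0, 0]
  jaw: [0, 0, 0, 0, 0, 0, 0, 0]

```text
time_s: 12.42
tool_pos: [586.7, -267.4, 222.4]
orientation: [-0.651, -0.278, 0.651, -0.274]
ft_force: [1.3, 0.6, 1.3]
opening: 0.11
```

Run:
```python
from h import *
s=env.sense();print(s['tool_pos'],s['opening'],s['ft_force'],s['joints'].round(2))
dx=(s['tool_pos']-[415.2,-102,151.5]); bx=np.array([.72,-.694,0]); x=-145+dx@bx; z=51+dx[2]
print('x,z',x,z,'r',np.hypot(x,z),'theta',np.arctan2(z,-x)-np.arctan2(51,145))
p,d,c=snap('wrist','w7');cv2.imwrite('pics/w7b.png',cv2.resize(p[:,:,::-1],(800,600)))
```

```text
[ 586.73161923 -267.39366953  222.38333067] 0.11020485534453466 [1.27754801 0.63832753 1.28703833] [-0.43  0.36  0.25  1.46  0.    1.91]
x,z 93.28597249642698 121.88333066765429 r 153.485565963855 theta 1.8858525722376058
```

View pics/w7b.png

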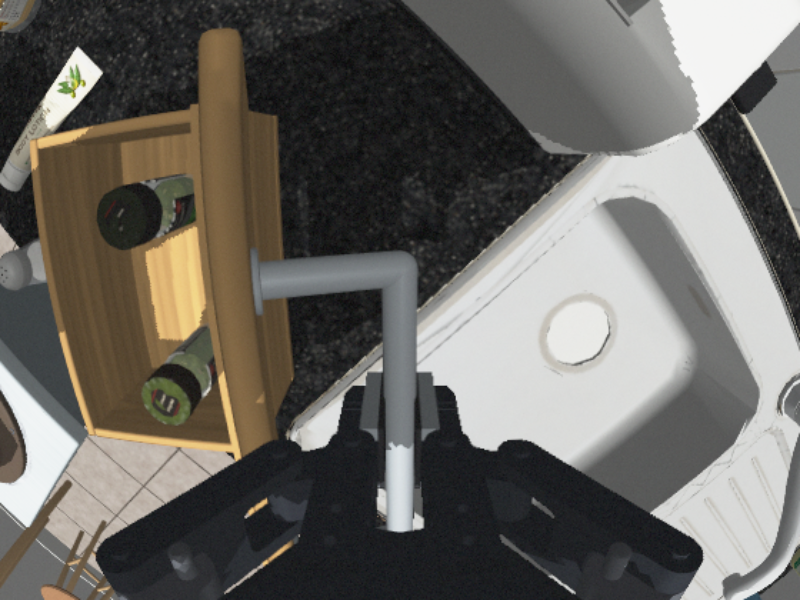

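Lid at about 1.89 rad, two jars visible inside. Releasing and lifting out.

Request:
jog_arm:
  delta_pos:
    - [0, 0, 0]
    - [0, 0.002, 0]
    - [0, 0.005, 0]
    - [0, 0.005, 0]
    - [0, 0.005, 0]
    - [0, 0.005, 0]
  dr:
    - [0, 0, 0]
    - [0, 0, 0]
    - [0, 0, 0]
    - [0, 0, 0]
    - [0, 0, 0]
    - [0, 0, 0]
  jaw: [20, 30, 40, 40, 40, 40]

```text
time_s: 13.22
tool_pos: [590.7, -271.3, 222.5]
orientation: [-0.651, -0.278, 0.651, -0.274]
ft_force: [1.7, -2.5, 4.0]
opening: 0.398
```

Request:
jog_arm:
  delta_pos:
    - [-0.02, 0, 0]
    - [-0.05, 0, 0]
    - [-0.09, 0, 0]
    - [-0.13, 0, 0]
    - [-0.15, 0, 0]
  dr:
    - [0, 0, 0]
    - [0, 0, 0]
    - [0, 0, 0]
    - [0, 0, 0]
    - [0, 0, 0]
  jaw: [40, 40, 40, 40, 40]

```text
time_s: 13.85
tool_pos: [590.8, -271.4, 374.3]
orientation: [0.651, 0.278, -0.651, 0.275]
ft_force: [0.2, 0.2, -0.6]
opening: 0.398
```

Run:
```python
from h import *
p,d,c=snap('scene','s4')
cv2.imwrite('pics/s4b.png',cv2.resize(p[100:300,280:480,::-1],None,fx=3,fy=3))
p,d,c=snap('top','t4')
cv2.imwrite('pics/t4b.png',cv2.resize(p[170:320,220:420,::-1],None,fx=4,fy=4))
go([480,-100,372],136)
```

```text
opt yaw 136 dr [180.    0.2   0.2]
  opt yaw 316 dr [-0.  -0.1  0.2]
t 13.95 pos [ 591.3 -271.7  374.1] open 0.4 J [-0.43  0.47  0.74  1.85  0.    1.91] F [-0.   0.4  0.7]
dp [ 0.0028 -0.1994 -0.0461] dr [-0.  -0.1  0.2]
```

View pics/s4b.png

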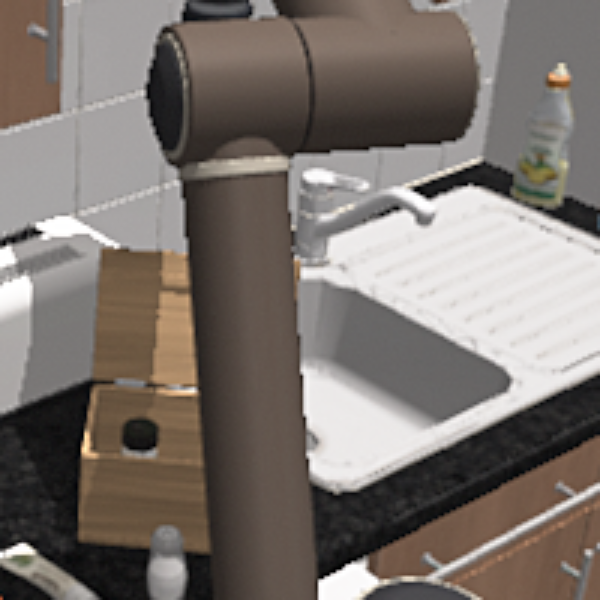

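View pics/t4b.png

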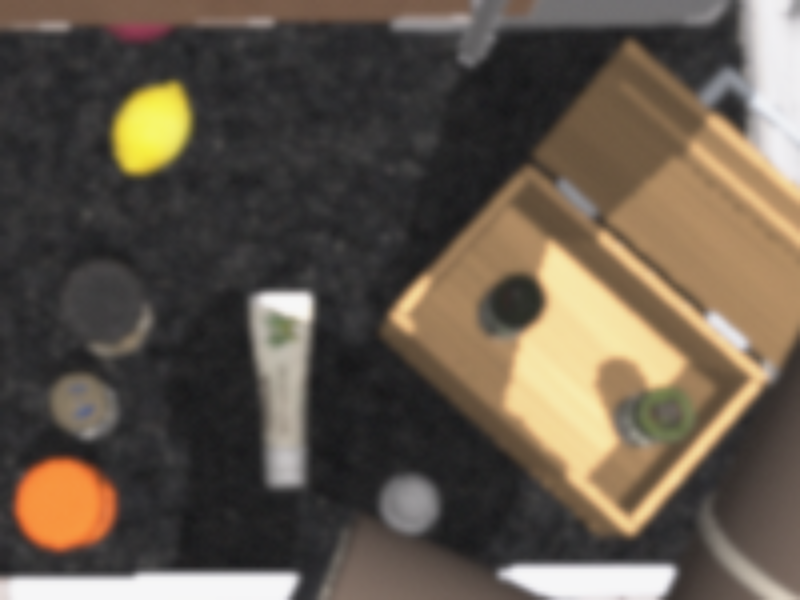

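The lid rests open. The jar caps in the top crop are at (515,303) and (668,413). I'll measure the gap.

Run:
```python
from h import *
p,d,c=load('t4'); P=cloud(c,d); P[d==0]=np.nan
Z=np.nan_to_num(P[...,2],nan=-99)
bo=np.array([462.3,-147.5]); bx=np.array([.7193,-.6947]); by=np.array([.6947,.7193])
vv,uu=np.mgrid[0:420,0:560]
for n,(u,v) in dict(j2=(349,246),j1=(387,273)).items():
    m=((Z>104)&(Z<122)&(np.hypot(uu-u,vv-v)<10)).astype(np.uint8)
    q=P[m>0]; cs,_=cv2.findContours(m,0,1); k=max(cs,key=cv2.contourArea).reshape(-1,2)
    w=onplane(c,k,113)[:,:2].astype(np.float32); (x,y),r=cv2.minEnclosingCircle(w); a=q[:,:2].mean(0)
    print(n,m.sum(),(round(x,1),round(y,1)),round(r,1),'mean',a,np.median(q[:,2]),'box',(np.array([x,y])-bo)@bx,(np.array([x,y])-bo)@by,(a-bo)@bx,(a-bo)@by)
# box rim
m=((Z>112)&(Z<123)&(np.hypot(P[...,0]-462,P[...,1]+147)<150)).astype(np.uint8)
cs,_=cv2.findContours(m,0,1); k=max(cs,key=cv2.contourArea).reshape(-1,2); print(cv2.minAreaRect(onplane(c,k,118)[:,:2].astype(np.float32)))
```

```text
j2 162 (494.5, -105.8) 20.4 mean [ 494.87130843 -105.7958424 ] 112.77807504369594 box -5.745887075653083 52.36639371475219 -5.5433361303620465 52.62508852183523
j1 173 (413.4, -204.4) 20.8 mean [ 412.02751675 -205.6699905 ] 113.15623182181662 box 4.399659684143051 -74.91647691131593 4.249695194687117 -76.76596828008958
((464.5627136230469, -148.91665649414062), (225.50144958496094, 161.99075317382812), 46.1281852722168)
```

Run:
```python
from h import *
go([440,-110,350],439-78)
go([429,150,300],439)
```

```text
opt yaw 361 dr [-45.   -0.2   0.1]
  opt yaw 541 dr [1.35e+02 1.00e-01 2.00e-01]
t 13.95 pos [ 591.3 -271.7  374.1] open 0.4 J [-0.43  0.47  0.74  1.85  0.    1.91] F [-0.   0.4  0.7]
dp [ 0.0248 -0.2211 -0.0111] dr [-45.   -0.2   0.1]
  opt yaw 439 dr [-123.    -0.2   -0. ]
  opt yaw 619 dr [57.  -0.   0.2]
t 13.95 pos [ 591.3 -271.7  374.1] open 0.4 J [-0.43  0.47  0.74  1.85  0.    1.91] F [-0.   0.4  0.7]
dp [ 0.0757 -0.4096 -0.1903] dr [57.  -0.   0.2]
```

Request:
jog_arm:
  delta_pos:
    - [0, -0.04, -0.002]
    - [0, -0.085, -0.004]
    - [0.005, -0.13, -0.006]
    - [0.01, -0.175, -0.008]
    - [0.02, -0.221, -0.011]
    - [0.025, -0.26, -0.05]
    - [0.025, -0.29, -0.09]
    - [0.025, -0.32, -0.115]
  dr:
    - [-10, 0, 0]
    - [-20, 0, 0]
    - [-30, 0, 0]
    - [-40, 0, 0]
    - [-50, 0, 0]
    - [-60, 0, 0]
    - [-70, 0, 0]
    - [-78, 0, 0]
  jaw: [60, 80, 100, 100, 100, 100, 100, 100]

```text
time_s: 14.95
tool_pos: [440.2, 35.3, 348.4]
orientation: [0.331, 0.627, -0.33, 0.624]
ft_force: [0.8, -0.2, -0.8]
opening: 0.994
```

Run:
```python
from h import *
go([429,208,280],439)
```

```text
opt yaw 439 dr [-44.7  -0.3  -0.1]
  opt yaw 619 dr [ 1.353e+02 -1.000e-01  3.000e-01]
t 14.95 pos [440.2  35.3 348.4] open 0.994 J [ 0.08 -0.    0.08  1.66  0.    1.05] F [ 0.8 -0.2 -0.8]
dp [ 0.069   0.0881 -0.1487] dr [-44.7  -0.3  -0.1]
```

Request:
jog_arm:
  delta_pos:
    - [0.01, 0.018, -0.03]
    - [0.02, 0.036, -0.06]
    - [0.035, 0.054, -0.09]
    - [0.05, 0.072, -0.12]
    - [0.069, 0.088, -0.149]
    - [0.069, 0.088, -0.149]
    - [0.069, 0.088, -0.149]
  dr:
    - [-10, 0, 0]
    - [-20, 0, 0]
    - [-30, 0, 0]
    - [-40, 0, 0]
    - [-44.7, 0, 0]
    - [-44.7, 0, 0]
    - [-44.7, 0, 0]
  jaw: [100, 100, 100, 100, 100, 100, 100]

```text
time_s: 15.82
tool_pos: [428.1, 207.7, 279.3]
orientation: [0.069, 0.705, -0.067, 0.702]
ft_force: [-0.1, -0.4, -0.1]
opening: 1.001
```

Run:
```python
from h import *
p,d,c=snap('wrist','w8');cv2.imwrite('pics/w8b.png',cv2.resize(p[:,:,::-1],(800,600)))
P=cloud(c,d,'wrist'); P[d==0]=np.nan
Z=np.nan_to_num(P[...,2],nan=-99); X=P[...,0];Y=P[...,1]
for n,x,y,h,r in [('honey',502,193,94,40),('loose',429,208,105,28),('orange',359,221,110,40)]:
    m=((abs(Z-h)<5)&(np.hypot(X-x,Y-y)<r)).astype(np.uint8)
    if m.sum()<10: print(n,m.sum()); continue
    cs,_=cv2.findContours(m,0,1); k=max(cs,key=cv2.contourArea).reshape(-1,2)
    w=onplane(c,k,h,'wrist')[:,:2].astype(np.float32); print(n,m.sum(),cv2.minEnclosingCircle(w),P[m>0].mean(0))
go([429,208,60],439)
```

```text
honey 2204 ((501.926513671875, 191.5133819580078), 31.75306510925293) [501.33929479 191.64273488  93.36770237]
loose 1209 ((430.0412902832031, 207.19725036621094), 20.717927932739258) [429.55193257 206.8778539  105.14477133]
orange 2996 ((360.1621398925781, 219.9714813232422), 30.09072494506836) [359.82320252 219.80621479 108.79893489]
  opt yaw 439 dr [-0.1 -0.2 -0.2]
  opt yaw 619 dr [179.9  -0.2   0.4]
t 15.875 pos [428.5 207.5 279.9] open 1.002 J [ 0.45  0.04 -0.03  1.5   0.    0.64] F [ 0.5 -0.1  0.8]
dp [ 0.2199 -0.      0.0013] dr [-0.1 -0.2 -0.2]
```

View pics/w8b.png

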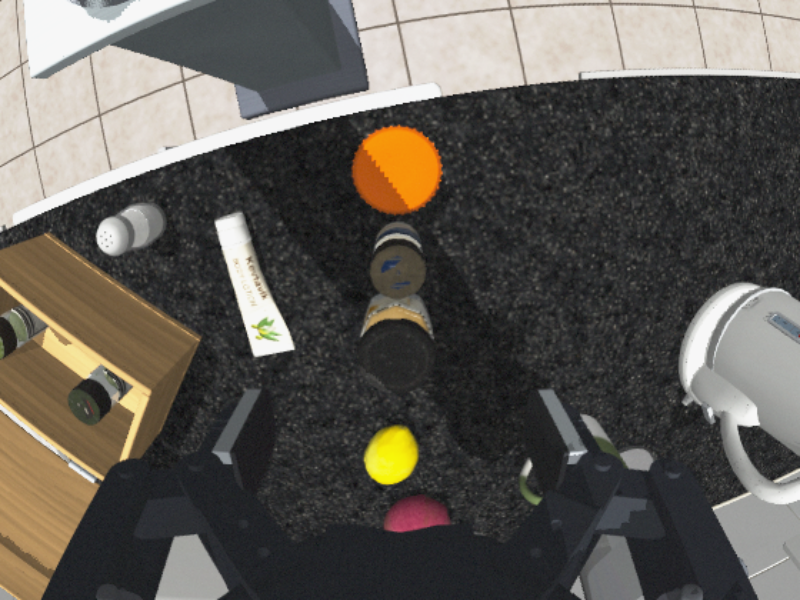

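The three jars form a vertical line in the image (orange at (397,170), loose at (398,268), honey at (397,350)), with the jaws open across it. Descending.

Request:
jog_arm:
  delta_pos:
    - [0.03, 0, -0.001]
    - [0.075, 0, -0.001]
    - [0.12, 0, -0.001]
    - [0.16, 0, -0.001]
    - [0.19, 0, -0.001]
    - [0.21, 0, -0.001]
    - [0.224, 0, -0.001]
    - [0.224, 0, -0.001]
  dr:
    - [0, 0, 0]
    - [0, 0, 0]
    - [0, 0, 0]
    - [0, 0, 0]
    - [0, 0, 0]
    - [0, 0, 0]
    - [0, 0, 0]
    - [0, 0, 0]
  jaw: [100, 100, 100, 100, 100, 100, 100, 100]

```text
time_s: 16.88
tool_pos: [426.5, 207.7, 55.6]
orientation: [0.069, 0.705, -0.068, 0.702]
ft_force: [-0.3, -0.5, -0.7]
opening: 1.002
```

Run:
```python
from h import *
p,d,c=snap('wrist','w9');cv2.imwrite('pics/w9b.png',cv2.resize(p[:,:,::-1],(800,600)))
go([430,207,56],439)
```

```text
opt yaw 439 dr [-0.1 -0.2 -0.2]
  opt yaw 619 dr [179.9  -0.3   0.3]
t 16.925 pos [427.  208.1  56.3] open 0.999 J [ 0.45  0.1  -0.46  1.01  0.    0.64] F [-0.1 -0.2  0.7]
dp [ 0.0003 -0.0005  0.0032] dr [-0.1 -0.2 -0.2]
```

View pics/w9b.png

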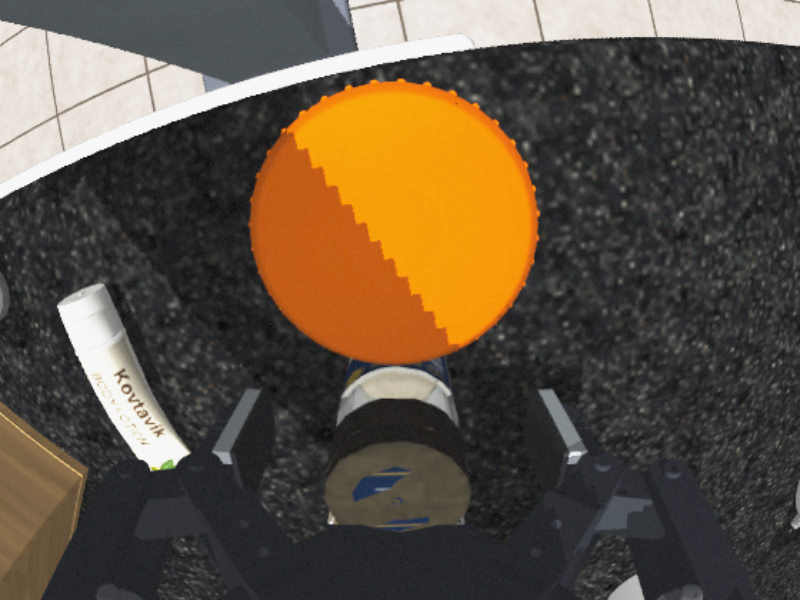

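Jar cap is at (398,485), between the pads. It is 3 mm off along the line, so I'll correct that and close.

Request:
jog_arm:
  delta_pos:
    - [0, 0, 0.003]
    - [0, 0, 0.003]
    - [0, 0, 0.003]
    - [0, 0, 0.003]
    - [0, 0, 0.003]
    - [0, 0, 0.003]
    - [0, 0, 0.003]
    - [0, 0, 0.003]
  dr:
    - [0, 0, 0]
    - [0, 0, 0]
    - [0, 0, 0]
    - [0, 0, 0]
    - [0, 0, 0]
    - [0, 0, 0]
    - [0, 0, 0]
    - [0, 0, 0]
  jaw: [100, 70, 50, 30, 20, 20, 20, 20]
  grip_force: 35

```text
time_s: 17.92
tool_pos: [430.1, 207.5, 56.6]
orientation: [0.07, 0.705, -0.067, 0.703]
ft_force: [-0.5, -1.6, 4.6]
opening: 0.468
```

Run:
```python
from h import *
go([430,207,260],439)
```

```text
opt yaw 439 dr [-0.1 -0.2 -0.2]
  opt yaw 619 dr [179.9  -0.3   0.3]
t 17.925 pos [430.1 207.5  56.6] open 0.468 J [ 0.45  0.1  -0.46  1.01  0.    0.64] F [-0.5 -1.6  4.6]
dp [-0.2034  0.     -0.0007] dr [-0.1 -0.2 -0.2]
```

Request:
jog_arm:
  delta_pos:
    - [-0.01, 0, 0]
    - [-0.03, 0, 0]
    - [-0.06, 0, 0]
    - [-0.095, 0, 0]
    - [-0.13, 0, 0]
    - [-0.165, 0, 0]
    - [-0.195, 0, 0]
    - [-0.205, 0, 0]
  dr:
    - [0, 0, 0]
    - [0, 0, 0]
    - [0, 0, 0]
    - [0, 0, 0]
    - [0, 0, 0]
    - [0, 0, 0]
    - [0, 0, 0]
    - [0, 0, 0]
  jaw: [20, 20, 20, 20, 20, 20, 20, 20]

```text
time_s: 18.92
tool_pos: [431.1, 207.2, 263.4]
orientation: [0.07, 0.704, -0.067, 0.703]
ft_force: [-0.5, -1.1, -1.7]
opening: 0.471
```

Run:
```python
from h import *
p,d,c=snap('wrist','w10');cv2.imwrite('pics/w10b.png',cv2.resize(p[:,:,::-1],(800,600)))
go([400,40,260],496)
go([454,-156,260],496)
```

```text
opt yaw 496 dr [-57.1   0.1  -0.3]
  opt yaw 676 dr [ 1.229e+02 -3.000e-01 -1.000e-01]
t 18.975 pos [431.2 207.2 263.6] open 0.467 J [ 0.45  0.04 -0.06  1.47  0.    0.64] F [0.2 0.4 1. ]
dp [ 0.0028 -0.1701  0.0016] dr [-57.1   0.1  -0.3]
  opt yaw 496 dr [-57.1   0.1  -0.3]
  opt yaw 676 dr [ 1.229e+02 -3.000e-01 -1.000e-01]
t 18.975 pos [431.2 207.2 263.6] open 0.467 J [ 0.45  0.04 -0.06  1.47  0.    0.64] F [0.2 0.4 1. ]
dp [ 0.0018 -0.352   0.0924] dr [-57.1   0.1  -0.3]
```

View pics/w10b.png

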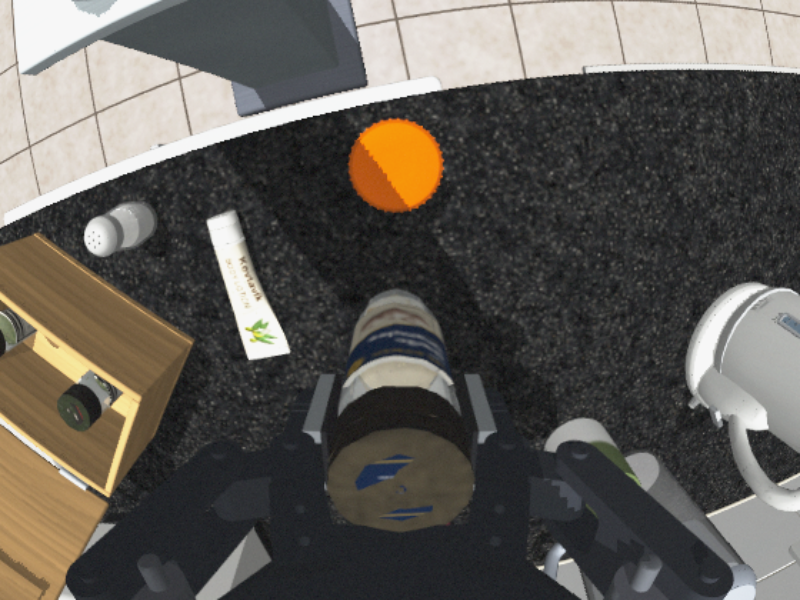

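The jar is held straight, neighbours undisturbed. Moving over the gap.

Request:
jog_arm:
  delta_pos:
    - [0, -0.04, 0.003]
    - [0, -0.085, 0.01]
    - [0, -0.13, 0.02]
    - [0, -0.175, 0.035]
    - [0, -0.22, 0.05]
    - [0, -0.265, 0.065]
    - [0, -0.31, 0.085]
    - [0, -0.345, 0.097]
  dr:
    - [-7, 0, 0]
    - [-14, 0, 0]
    - [-21, 0, 0]
    - [-29, 0, 0]
    - [-37, 0, 0]
    - [-45, 0, 0]
    - [-52, 0, 0]
    - [-57, 0, 0]
  jaw: [20, 20, 20, 20, 20, 20, 20, 20]

```text
time_s: 19.98
tool_pos: [459.6, -151.8, 260.1]
orientation: [-0.274, 0.651, 0.278, 0.651]
ft_force: [0.4, -0.4, -1.0]
opening: 0.47
```

Request:
jog_arm:
  delta_pos:
    - [0, 0, 0]
    - [0, 0, 0]
  dr:
    - [0, 0, 0]
    - [0, 0, 0]
  jaw: [20, 20]

```text
time_s: 20.23
tool_pos: [459.0, -151.4, 258.9]
orientation: [-0.273, 0.652, 0.279, 0.651]
ft_force: [1.0, 0.6, -0.8]
opening: 0.472
```

Run:
```python
from h import *
p,d,c=snap('wrist','w11');cv2.imwrite('pics/w11b.png',cv2.resize(p[:,:,::-1],(800,600)))
P=cloud(c,d,'wrist'); P[d==0]=np.nan
Z=np.nan_to_num(P[...,2],nan=-99); X=P[...,0];Y=P[...,1]
for n,x,y in [('j2',494,-106),('j1',413,-205)]:
    m=((abs(Z-113)<5)&(np.hypot(X-x,Y-y)<27)).astype(np.uint8); print(n,m.sum(),P[m>0].mean(0) if m.sum() else 0)
go([448,-151,150],496)
```

```text
j2 0 0
j1 1576 [ 413.59624385 -208.66119921  113.23750209]
  opt yaw 496 dr [ 0.   0.1 -0.4]
  opt yaw 676 dr [-180.     0.6    0.2]
t 20.275 pos [ 459.1 -151.   259.4] open 0.47 J [-0.32  0.05 -0.06  1.46  0.   -1.12] F [ 0.5 -0.2 -1.4]
dp [ 0.1094  0.0072 -0.008 ] dr [ 0.   0.1 -0.4]
```

View pics/w11b.png

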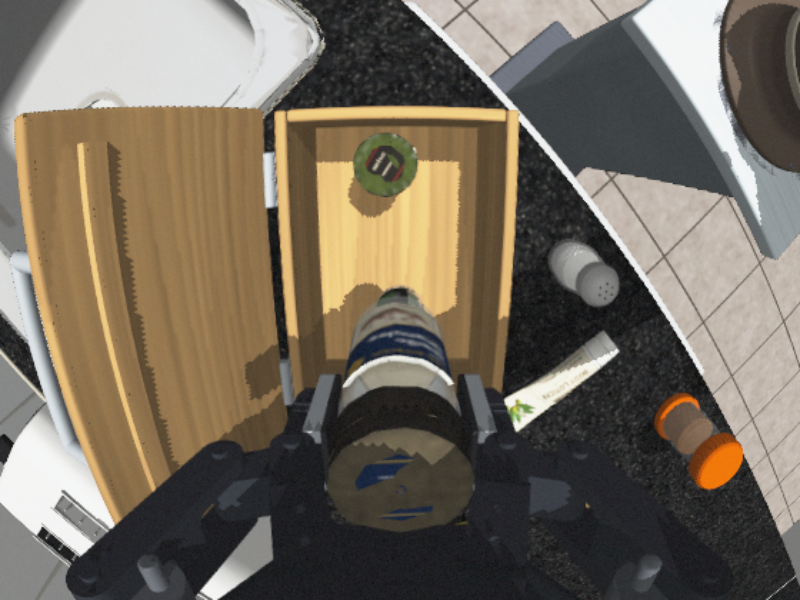

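The held jar hangs over the gap, centred between the walls, and jar_in_1 is clear at (385,163). Descending.

Request:
jog_arm:
  delta_pos:
    - [0, 0.007, -0.008]
    - [0, 0.007, -0.008]
    - [0.03, 0.007, -0.008]
    - [0.07, 0.007, -0.008]
    - [0.11, 0.007, -0.008]
    - [0.14, 0.007, -0.008]
    - [0.165, 0.007, -0.008]
    - [0.178, 0.007, -0.008]
  dr:
    - [0, 0, 0]
    - [0, 0, 0]
    - [0, 0, 0]
    - [0, 0, 0]
    - [0, 0, 0]
    - [0, 0, 0]
    - [0, 0, 0]
    - [0, 0, 0]
  jaw: [20, 20, 20, 20, 20, 20, 20, 20]

```text
time_s: 21.28
tool_pos: [447.3, -150.1, 80.4]
orientation: [-0.274, 0.651, 0.279, 0.65]
ft_force: [-0.0, 0.2, -0.8]
opening: 0.468
```

Run:
```python
from h import *
p,d,c=snap('wrist','w12');cv2.imwrite('pics/w12b.png',cv2.resize(p[:,:,::-1],(800,600)))
go([448,-151,64.5],496)
```

```text
opt yaw 496 dr [ 0.   0.1 -0.5]
  opt yaw 676 dr [-1.8e+02  9.0e-01  1.0e-01]
t 21.325 pos [ 446.8 -150.    79.3] open 0.472 J [-0.33  0.08 -0.43  1.07  0.   -1.13] F [-1.4  0.3 -1.1]
dp [ 0.0148 -0.0017  0.0001] dr [ 0.   0.1 -0.5]
```

View pics/w12b.png

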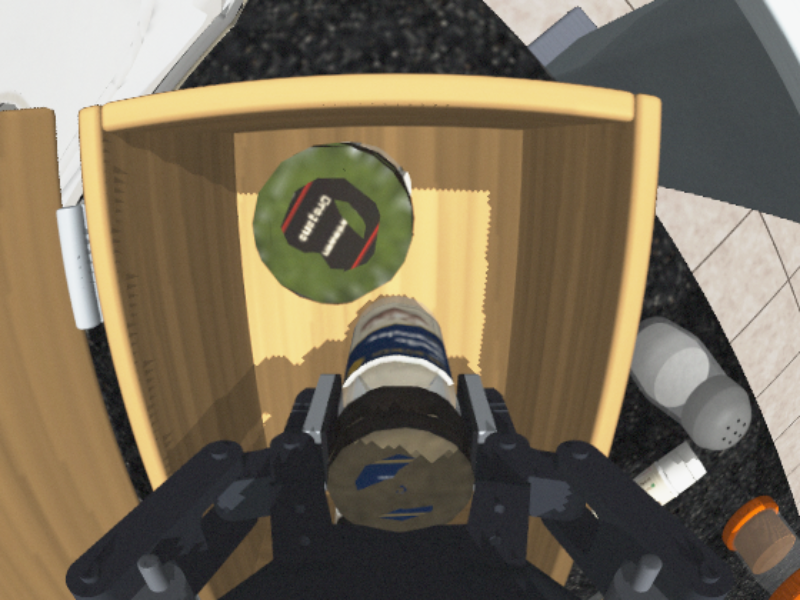

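Clear of walls and jar_in_1. Lowering the last 15 mm in steps.

Request:
jog_arm:
  delta_pos:
    - [0.005, 0, 0]
    - [0.009, 0, 0]
    - [0.012, 0, 0]
    - [0.0135, 0, 0]
    - [0.0135, 0, 0]
  dr:
    - [0, 0, 0]
    - [0, 0, 0]
    - [0, 0, 0]
    - [0, 0, 0]
    - [0, 0, 0]
  jaw: [20, 20, 20, 20, 20]

```text
time_s: 21.95
tool_pos: [446.8, -150.0, 65.9]
orientation: [-0.273, 0.652, 0.28, 0.65]
ft_force: [0.1, 0.3, -1.4]
opening: 0.469
```

Request:
jog_arm:
  delta_pos:
    - [0.001, 0, 0]
    - [0.001, 0, 0]
  dr:
    - [0, 0, 0]
    - [0, 0, 0]
  jaw: [20, 20]

```text
time_s: 22.2
tool_pos: [446.8, -150.0, 65.0]
orientation: [-0.273, 0.652, 0.28, 0.65]
ft_force: [-0.1, -0.2, -1.7]
opening: 0.468
```

Request:
jog_arm:
  delta_pos:
    - [0.0005, 0, 0]
    - [0.001, 0, 0]
    - [0.001, 0, 0]
  dr:
    - [0, 0, 0]
    - [0, 0, 0]
    - [0, 0, 0]
  jaw: [20, 20, 20]

```text
time_s: 22.58
tool_pos: [447.0, -150.0, 64.5]
orientation: [-0.273, 0.652, 0.28, 0.65]
ft_force: [-2.2, 0.9, 5.1]
opening: 0.472
```

Request:
jog_arm:
  delta_pos:
    - [0, 0, 0]
    - [0, 0, 0]
    - [0, 0, 0]
    - [0, 0, 0]
    - [0, 0, 0]
    - [0, 0, 0]
  dr:
    - [0, 0, 0]
    - [0, 0, 0]
    - [0, 0, 0]
    - [0, 0, 0]
    - [0, 0, 0]
    - [0, 0, 0]
  jaw: [50, 55, 60, 65, 65, 65]

```text
time_s: 23.32
tool_pos: [448.5, -150.9, 65.3]
orientation: [-0.274, 0.651, 0.278, 0.651]
ft_force: [3.6, -4.0, 0.9]
opening: 0.65
```

Request:
jog_arm:
  delta_pos:
    - [-0.01, 0, 0]
    - [-0.03, 0, 0]
    - [-0.06, 0, 0]
    - [-0.1, 0, 0]
    - [-0.15, 0, 0]
    - [-0.2, 0, 0]
    - [-0.22, 0, 0]
    - [-0.22, 0, 0]
  dr:
    - [0, 0, 0]
    - [0, 0, 0]
    - [0, 0, 0]
    - [0, 0, 0]
    - [0, 0, 0]
    - [0, 0, 0]
    - [0, 0, 0]
    - [0, 0, 0]
  jaw: [65, 65, 65, 65, 65, 65, 65, 65]

```text
time_s: 24.32
tool_pos: [449.5, -152.1, 286.9]
orientation: [-0.275, 0.65, 0.278, 0.652]
ft_force: [0.5, 0.3, -1.3]
opening: 0.652
```

Run:
```python
from h import *
print(env.sense()['tool_pos'])
p,d,c=snap('wrist','w13');cv2.imwrite('pics/w13b.png',cv2.resize(p[:,:,::-1],(800,600)))
P=cloud(c,d,'wrist'); P[d==0]=np.nan
Z=np.nan_to_num(P[...,2],nan=-99); X=P[...,0];Y=P[...,1]
bo=np.array([462.3,-147.5]); bx=np.array([.7193,-.6947]); by=np.array([.6947,.7193])
for n,x,y in [('j2',494,-108),('j1',413,-207),('loose',448,-152)]:
    m=((abs(Z-113)<7)&(np.hypot(X-x,Y-y)<27)).astype(np.uint8)
    if m.sum():
        a=P[m>0]; print(n,m.sum(),a.mean(0).round(1),'box',((a.mean(0)[:2]-bo)@bx).round(1),((a.mean(0)[:2]-bo)@by).round(1),'zspread',np.percentile(a[:,2],[5,95]).round(1))
    else: print(n,0)
s,d,c=snap('scene','s5');cv2.imwrite('pics/s5b.png',cv2.resize(s[140:340,220:480,::-1],None,fx=3,fy=3))
```

```text
[ 449.52235515 -152.12717177  286.9367249 ]
j2 1040 [ 494.6 -110.6  113.1] box -2.3 49.0 zspread [109.9 114.6]
j1 1324 [ 413.4 -208.5  113.2] box 7.2 -77.9 zspread [111.8 114.5]
loose 1232 [ 447.1 -150.   113.1] box -9.2 -12.4 zspread [111.4 114.6]
```

View pics/w13b.png

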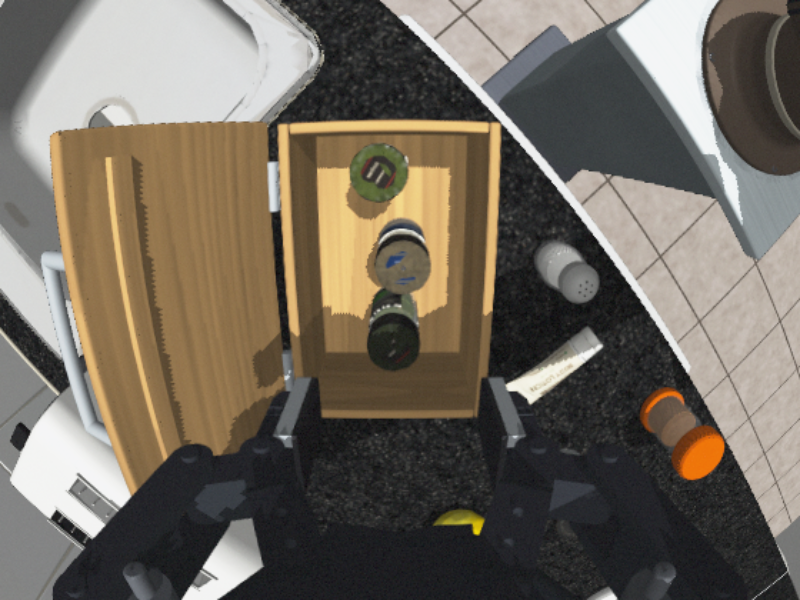

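View pics/s5b.png

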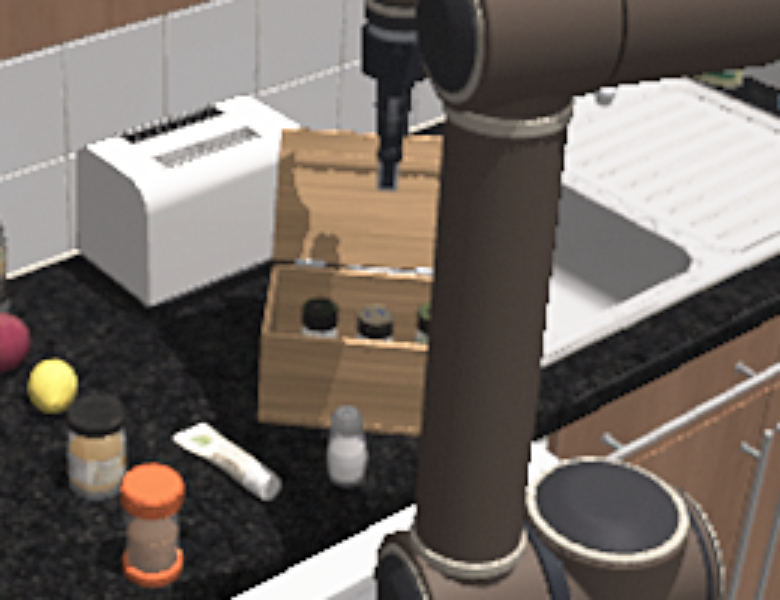

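The wrist view shows the jar upright between the other two, at (403,262). The lid is open, the shaker stands at (568,270), and the gripper is clear. I'll let it settle for a moment and hand in.

Request:
jog_arm:
  delta_pos:
    - [0, 0, 0]
    - [0, 0, 0]
    - [0, 0, 0]
  dr:
    - [0, 0, 0]
    - [0, 0, 0]
    - [0, 0, 0]
  jaw: [65, 65, 65]

```text
time_s: 24.8
tool_pos: [448.5, -151.8, 283.9]
orientation: [-0.274, 0.651, 0.279, 0.65]
ft_force: [-0.4, 0.0, -0.6]
opening: 0.652
```

Run:
```python
from h import *
s=env.sense();print(s['time_s'],s['ft_force'],abs(s['joint_vel']).max())
print(env.finish_job())
```

```text
24.8 [-0.43785926  0.01629243 -0.62125566] 0.006260916997025861
the job is handed in; nothing more can be done
None
```

I finished the task and handed it in at 24.8 s of the 72 s allowed; no verdict is reported.

- **Shaker:** I moved it off the lid and stood it on the worktop in front of the box. It was still upright in the last pictures.
- **Lid:** I swung it open by the handle to about 1.89 rad, worked out from the arm's position, and let go. It rested open in the pictures afterwards; I did not measure its angle again.
- **Loose jar:** It stands in the gap between the two boxed jars, at about x −9 mm, y −12 mm in the box frame. Its cap top is at 113 mm, which matches standing flat on the box floor.
- **Other objects:** In the final views the two boxed jars and the honey jar, orange jar, tube and lemon look undisturbed. I only looked at these objects and did not re-measure them; the mug and onion I did not check closely.
- **Gripper:** It was clear of everything, with about 0.8 N measured on the wrist.

Two readings did not agree:
- **Camera disagreement:** The top and wrist cameras put the same objects 3–5 mm apart (jar_in_2 at y 52 against 49 mm, the shaker by about 5 mm). This is more than the stated 2 mm calibration but well inside the clearances.
- **Sideways force:** The wrist showed about 5 N sideways while the jar was being released. The jar stayed upright.

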